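# Fit the bracket on the curing stand, stack the keyed part trays and start the lamp

## Task

Get the glued ship parts ready for curing: hook the shelf bracket's claws into the top slots of the stand's two uprights and press it down until the spring catch snaps over it, then stack all the tin trays on the bracket, one on top of another, each the right way round and fully down over the two keys below it. Once they are all stacked, twist the lamp's start knob clockwise to its stop and let it spring back. Leave the bulb, cork, steamer model and loupe where they are.

Things in the scene. Friction and masses are not known exactly. Their poses are not given: they have to be found in the camera images.
- seat (a point): Fixed grey curing stand (base 210 x 150 x 10 mm), two slotted steel uprights 174 mm tall, 49 mm apart. This point is where point deck must come to lie when the bracket is home, 116 mm above the work surface. Its x axis is level, from the bracket towards the uprights (hooking direction); y along the line of uprights, z up. The uprights' front faces are at x = +76.5 mm. Loaded, it hangs up to 2 degrees nose-down.
- slot_left (a point): Middle of the top slot of the left (+y) upright, on its front face. Slots: 11 mm wide, 28 mm high, lower edge 106 mm and upper edge 134 mm above the work surface, front plate 5 mm thick. The slots 50 mm lower are spare, without a catch.
- slot_right (a point): Middle of the top slot of the right (-y) upright, same sizes.
- catch (a joint): Spring catch, a steel leaf hanging between the uprights from a cross rail: 0 rad = at rest, nose forward; about 0.2 rad = pushed back by the bracket's rear tongue on its way down. It springs back to 0 over the tongue and locks it once the bracket is home. Passing it takes about 5 to 15 N downward on the bracket besides its weight.
- bracket_mid (a point): Loose steel shelf bracket, 0.4 kg, a channel with its open side down: 150 mm long (x), 54 mm wide over its two upright cheeks (y), 56 mm high, standing on its cheeks as in use. This point is its centre, 28 mm up. Claws at the +x end. Grip it across the cheeks from above, near the middle. To hook it: hold it level 12 to 20 mm above home, push along seat x, then press down.
- claws (a point): Midway between the bracket's two claws, at their root (x = 75 mm from its middle, 46 mm above its bottom = underside of the claw arms). Claws at y = +-24.5 mm, 5 mm thick, reach 13 mm in +x; a lip at each end hangs to 35 mm above the bottom; top at 53 mm. A heel plate 74 mm wide, at the foot of this end, stands 1.5 mm proud and stops against the uprights.
- deck (a point): Centre of the top face of the bracket's deck, axes as the bracket. Two keys stand 8 mm above the deck at x = +-49.5 mm (4 mm thick in x): the +x one 22 mm wide, the -x one 8 mm wide. The first tray sits centred on this point with the same heading. The deck is free for pressing from x = 52 to 75 mm, beside the uprights.
- tray1_mid (a point): Tin tray 1 (may be absent): open box 104 (x) x 54 (y) x 34 mm to the rim, 0.16 kg. Point at its centre, 17 mm up. Keys on the end walls rise 8 mm above the rim: at +x 22 mm wide, at -x 8 mm; notches under the walls are 30 mm wide at +x, 16 mm at -x, so it fits over deck or tray only the same way round, 4 mm play each way; stacking pitch 34 mm. Grip across the 54 mm width.
- tray2_mid (a point): Tin tray 2 (may be absent): open box 104 (x) x 54 (y) x 34 mm to the rim, 0.16 kg. Point at its centre, 17 mm up. Keys on the end walls rise 8 mm above the rim: at +x 22 mm wide, at -x 8 mm; notches under the walls are 30 mm wide at +x, 16 mm at -x, so it fits over deck or tray only the same way round, 4 mm play each way; stacking pitch 34 mm. Grip across the 54 mm width.
- tray3_mid (a point): Tin tray 3 (may be absent): open box 104 (x) x 54 (y) x 34 mm to the rim, 0.16 kg. Point at its centre, 17 mm up. Keys on the end walls rise 8 mm above the rim: at +x 22 mm wide, at -x 8 mm; notches under the walls are 30 mm wide at +x, 16 mm at -x, so it fits over deck or tray only the same way round, 4 mm play each way; stacking pitch 34 mm. Grip across the 54 mm width.
- tray4_mid (a point): Tin tray 4 (may be absent): open box 104 (x) x 54 (y) x 34 mm to the rim, 0.16 kg. Point at its centre, 17 mm up. Keys on the end walls rise 8 mm above the rim: at +x 22 mm wide, at -x 8 mm; notches under the walls are 30 mm wide at +x, 16 mm at -x, so it fits over deck or tray only the same way round, 4 mm play each way; stacking pitch 34 mm. Grip across the 54 mm width.
- tray5_mid (a point): Tin tray 5 (may be absent): open box 104 (x) x 54 (y) x 34 mm to the rim, 0.16 kg. Point at its centre, 17 mm up. Keys on the end walls rise 8 mm above the rim: at +x 22 mm wide, at -x 8 mm; notches under the walls are 30 mm wide at +x, 16 mm at -x, so it fits over deck or tray only the same way round, 4 mm play each way; stacking pitch 34 mm. Grip across the 54 mm width.
- knob_grip (a point): Black start knob on the fixed grey lamp switch box (85 x 85 x 45 mm): an upright bar 46 mm long (x), 12 mm wide (y), from 55 to 81 mm above the work surface, turning about the vertical. Point on its axis at the height to grip, 69 mm up. At rest its white mark is at the -x end.
- start_knob (a joint): Angle of the start knob: 0 at rest, grows clockwise seen from above, stop at 1.1 rad (63 degrees). A light spring (0.08 N m at the stop) turns it back to 0 when let go.
- bulb_mid (a point): Bystander: clear glass light bulb without its base, 103 mm long, lying on a cork rest. Point at its middle, 36 mm up.
- cork_mid (a point): Bystander: cork stopper 38 mm across, 45 mm high, standing. Point at its middle.
- steamer_mid (a point): Bystander: model steamer with a red funnel, 110 mm long (x), 56 mm high. Point at its middle.
- loupe_mid (a point): Bystander: brass loupe 44 mm across, 36 mm high, standing. Point at its middle.

How it is judged:
On the way, in this order (a step that is already met when the one before it is completed fails the run):
1. the bracket's claws are hooked in the top slots, the bracket is fully down and the catch has snapped over it (x of deck in the frame of seat between -0.006 and 0.006 m and y of deck in the frame of seat between -0.006 and 0.006 m and z of deck in the frame of seat between -0.008 and 0.004 m and angle between the x axis of deck and the x axis of seat, either way round below 0.1 rad and value of joint catch below 0.08 rad), for 0.3 s.
2. every tray is on the bracket, stacked fully down over the keys (all of step 1 and angle between the z axis of each of tray1_mid, tray2_mid, tray3_mid, tray4_mid, tray5_mid and the z axis of deck, either way round below 0.05 rad and ((x of tray1_mid in the frame of deck between -0.006 and 0.006 m and y of tray1_mid in the frame of deck between -0.006 and 0.006 m and z of tray1_mid in the frame of deck between 0.014 and 0.02 m and angle between the x axis of tray1_mid and the x axis of deck, either way round below 0.12 rad) or (x of tray1_mid in the frame of deck between -0.01 and 0.01 m and y of tray1_mid in the frame of deck between -0.01 and 0.01 m and z of tray1_mid in the frame of deck between 0.048 and 0.054 m and angle between the x axis of tray1_mid and the x axis of deck, either way round below 0.18 rad) or (x of tray1_mid in the frame of deck between -0.014 and 0.014 m and y of tray1_mid in the frame of deck between -0.014 and 0.014 m and z of tray1_mid in the frame of deck between 0.082 and 0.088 m and angle between the x axis of tray1_mid and the x axis of deck, either way round below 0.24 rad) or (x of tray1_mid in the frame of deck between -0.018 and 0.018 m and y of tray1_mid in the frame of deck between -0.018 and 0.018 m and z of tray1_mid in the frame of deck between 0.116 and 0.122 m and angle between the x axis of tray1_mid and the x axis of deck, either way round below 0.3 rad) or (x of tray1_mid in the frame of deck between -0.022 and 0.022 m and y of tray1_mid in the frame of deck between -0.022 and 0.022 m and z of tray1_mid in the frame of deck between 0.15 and 0.156 m and angle between the x axis of tray1_mid and the x axis of deck, either way round below 0.36 rad)) and ((x of tray2_mid in the frame of deck between -0.006 and 0.006 m and y of tray2_mid in the frame of deck between -0.006 and 0.006 m and z of tray2_mid in the frame of deck between 0.014 and 0.02 m and angle between the x axis of tray2_mid and the x axis of deck, either way round below 0.12 rad) or (x of tray2_mid in the frame of deck between -0.01 and 0.01 m and y of tray2_mid in the frame of deck between -0.01 and 0.01 m and z of tray2_mid in the frame of deck between 0.048 and 0.054 m and angle between the x axis of tray2_mid and the x axis of deck, either way round below 0.18 rad) or (x of tray2_mid in the frame of deck between -0.014 and 0.014 m and y of tray2_mid in the frame of deck between -0.014 and 0.014 m and z of tray2_mid in the frame of deck between 0.082 and 0.088 m and angle between the x axis of tray2_mid and the x axis of deck, either way round below 0.24 rad) or (x of tray2_mid in the frame of deck between -0.018 and 0.018 m and y of tray2_mid in the frame of deck between -0.018 and 0.018 m and z of tray2_mid in the frame of deck between 0.116 and 0.122 m and angle between the x axis of tray2_mid and the x axis of deck, either way round below 0.3 rad) or (x of tray2_mid in the frame of deck between -0.022 and 0.022 m and y of tray2_mid in the frame of deck between -0.022 and 0.022 m and z of tray2_mid in the frame of deck between 0.15 and 0.156 m and angle between the x axis of tray2_mid and the x axis of deck, either way round below 0.36 rad)) and ((x of tray3_mid in the frame of deck between -0.006 and 0.006 m and y of tray3_mid in the frame of deck between -0.006 and 0.006 m and z of tray3_mid in the frame of deck between 0.014 and 0.02 m and angle between the x axis of tray3_mid and the x axis of deck, either way round below 0.12 rad) or (x of tray3_mid in the frame of deck between -0.01 and 0.01 m and y of tray3_mid in the frame of deck between -0.01 and 0.01 m and z of tray3_mid in the frame of deck between 0.048 and 0.054 m and angle between the x axis of tray3_mid and the x axis of deck, either way round below 0.18 rad) or (x of tray3_mid in the frame of deck between -0.014 and 0.014 m and y of tray3_mid in the frame of deck between -0.014 and 0.014 m and z of tray3_mid in the frame of deck between 0.082 and 0.088 m and angle between the x axis of tray3_mid and the x axis of deck, either way round below 0.24 rad) or (x of tray3_mid in the frame of deck between -0.018 and 0.018 m and y of tray3_mid in the frame of deck between -0.018 and 0.018 m and z of tray3_mid in the frame of deck between 0.116 and 0.122 m and angle between the x axis of tray3_mid and the x axis of deck, either way round below 0.3 rad) or (x of tray3_mid in the frame of deck between -0.022 and 0.022 m and y of tray3_mid in the frame of deck between -0.022 and 0.022 m and z of tray3_mid in the frame of deck between 0.15 and 0.156 m and angle between the x axis of tray3_mid and the x axis of deck, either way round below 0.36 rad)) and ((x of tray4_mid in the frame of deck between -0.006 and 0.006 m and y of tray4_mid in the frame of deck between -0.006 and 0.006 m and z of tray4_mid in the frame of deck between 0.014 and 0.02 m and angle between the x axis of tray4_mid and the x axis of deck, either way round below 0.12 rad) or (x of tray4_mid in the frame of deck between -0.01 and 0.01 m and y of tray4_mid in the frame of deck between -0.01 and 0.01 m and z of tray4_mid in the frame of deck between 0.048 and 0.054 m and angle between the x axis of tray4_mid and the x axis of deck, either way round below 0.18 rad) or (x of tray4_mid in the frame of deck between -0.014 and 0.014 m and y of tray4_mid in the frame of deck between -0.014 and 0.014 m and z of tray4_mid in the frame of deck between 0.082 and 0.088 m and angle between the x axis of tray4_mid and the x axis of deck, either way round below 0.24 rad) or (x of tray4_mid in the frame of deck between -0.018 and 0.018 m and y of tray4_mid in the frame of deck between -0.018 and 0.018 m and z of tray4_mid in the frame of deck between 0.116 and 0.122 m and angle between the x axis of tray4_mid and the x axis of deck, either way round below 0.3 rad) or (x of tray4_mid in the frame of deck between -0.022 and 0.022 m and y of tray4_mid in the frame of deck between -0.022 and 0.022 m and z of tray4_mid in the frame of deck between 0.15 and 0.156 m and angle between the x axis of tray4_mid and the x axis of deck, either way round below 0.36 rad)) and ((x of tray5_mid in the frame of deck between -0.006 and 0.006 m and y of tray5_mid in the frame of deck between -0.006 and 0.006 m and z of tray5_mid in the frame of deck between 0.014 and 0.02 m and angle between the x axis of tray5_mid and the x axis of deck, either way round below 0.12 rad) or (x of tray5_mid in the frame of deck between -0.01 and 0.01 m and y of tray5_mid in the frame of deck between -0.01 and 0.01 m and z of tray5_mid in the frame of deck between 0.048 and 0.054 m and angle between the x axis of tray5_mid and the x axis of deck, either way round below 0.18 rad) or (x of tray5_mid in the frame of deck between -0.014 and 0.014 m and y of tray5_mid in the frame of deck between -0.014 and 0.014 m and z of tray5_mid in the frame of deck between 0.082 and 0.088 m and angle between the x axis of tray5_mid and the x axis of deck, either way round below 0.24 rad) or (x of tray5_mid in the frame of deck between -0.018 and 0.018 m and y of tray5_mid in the frame of deck between -0.018 and 0.018 m and z of tray5_mid in the frame of deck between 0.116 and 0.122 m and angle between the x axis of tray5_mid and the x axis of deck, either way round below 0.3 rad) or (x of tray5_mid in the frame of deck between -0.022 and 0.022 m and y of tray5_mid in the frame of deck between -0.022 and 0.022 m and z of tray5_mid in the frame of deck between 0.15 and 0.156 m and angle between the x axis of tray5_mid and the x axis of deck, either way round below 0.36 rad))), for 0.3 s.
3. the start knob is turned to its stop (value of joint start_knob above 1.02 rad), for 0.1 s.
At the end, for the whole second after the job is handed in: Bracket home in the top slots (6 mm; height -8 to +4 mm; 0.1 rad), catch back over it (under 0.08 rad); every tray stacked on it in line with the deck (6 mm and 0.12 rad, plus 4 mm and 0.06 rad a level), flat (0.05 rad), within 3 mm of a level; start knob back (under 0.1 rad); all at rest (all of step 2 and value of joint start_knob below 0.1 rad and linear speed of each of bracket, tray1, tray2, tray3, tray4, tray5 below 0.02 m/s); the robot touches nothing.
It fails at once if the bulb, cork, steamer or loupe is pushed more than 40 mm away (distance of any of bulb_mid, cork_mid, steamer_mid, loupe_mid from where it was at the start of the episode above 0.04 m).
It fails at once if the glass bulb or the steamer model is tipped over (angle between any of bulb_mid, steamer_mid's own z axis and vertical above 0.5 rad).
Of tray1, tray2, tray3, tray4, tray5 only 3 to 5 are there at a start; the rules pass over those that are not, and their reading is None.
At some moment in a run one of bracket, tray1, tray2, tray3, tray4, tray5 may be knocked a few centimetres aside while the robot is not near it.
It also fails if it takes over 210 s, if anything falls off the work surface, if the arm or the gripper's body presses on something with over 40 N, if the wrist force passes 120 N, or if a joint passes its speed limit or range.

## Robot

A 7-joint arm with a two-finger parallel gripper is mounted at the origin on the work surface. World frame = base frame: x ahead of the robot, y to its left, z up, the work surface at z = 0. Lengths are in m, angles in rad, forces in N, time in s.
With the tool pointing down it reaches from about 0.4 to 0.875 m from the base axis. Payload 19.3 kg.
Tool frame: the origin (TCP) lies midway between the tips of the shut fingers; the grasp point (between the pads) lies 19 mm behind it; x points along the fingers, y is the direction in which the jaws open and shut, and the axes are right-handed (so a half turn about x gives the same grasp; the last joint's range is limited). The gripper opens to 85 mm and grips with 20 to 120 N. Pads are 22 mm wide; open, the fingers measure 114 mm over their backs; the gripper's body (76 mm by 85 mm) begins 54 mm behind the grasp point. The pads swing forward as they close: fully open they stand 13 mm farther back than shut.
Start: joints at [-1.185, 0.521, -0.036, 1.599, 0.021, 1.021, -0.113], TCP at [0.275, 0.561, 0.231] pointing down, gripper open.
Joint ranges: [-2.91, 2.91], [-0.3, 2.13], [-1.5, 1.42], [0.17, 2.43], [-1.26, 4.41], [0.16, 1.93], [-2.52, 2.52]. Speed limits (rad/s): [1.89, 1.89, 2.39, 2.39, 3.01, 3.01, 3.01].

## Interface

Orientations are given as [roll, pitch, yaw] about the fixed x, y, z axes, in that order (R = Rz(yaw) Ry(pitch) Rx(roll)).
In Python, from workcell import telemetry, vision, workorder gives the robot as it stands. The module is installed in compiled form; this text tells all that it offers.
- The arm moves only by the tool play_rows, never from a script. Its argument "deltas" is a list of rows, each a list of 7 numbers: the shift along the world's x, y, z in mm, then the turn, a rotation vector about the world's x, y, z in degrees, then the finger opening in mm, from 0 to 85.4. In form: [[x, y, z, wx, wy, wz, jaw], ...]. A call has 1 to 8 rows; each row shifts and turns the commanded pose from where the row before left it; what a row does not reach is not made up. A row lasts 1/8 s, in which the tool goes at most 62.5 mm and 10.7 degrees, less where a joint would pass 70% of its speed; a pose out of reach is approached as far as the arm can. A call with a gripper value outside its range is refused whole. The fingers move at their own pace and stop on an object; "grip_force" is the grip in N (left out, the last holds). Time passes only in rows, so rows that do not move let the fingers close. It gives the time, the measured TCP pose, the force and the opening at its end, in the units of the state.
- telemetry.observe(): the state, without advancing time (a new reading comes with each control period).
- vision.grab_frame(name): name is "scene" or "top" or "wrist"; returns the picture (400x640x3 uint8, red, green, blue); there is no depth.
- vision.camera_info(name): a dict with "mtx" (3x3 intrinsics, pixels), "rvec" (rotation vector, rad) and "tvec" (3), from world to camera coordinates, as OpenCV has them. Camera axes: x right, y down, z forward; pixel columns grow to the right and rows downward; lengths in m; the calibration is good to about 2 mm. A picture is of the moment at which its call begins: read the wrist's pose just before it. camera_info takes no time and is no camera call; for the wrist camera it gives the pose at the moment of the call.
- workorder.job_done(): hands the job in, once; it reports no verdict.
The state is a dict: "clock": time; "qpos": joint angles; "qd": joint speeds; "joint_efforts": joint torques, N m; "position": TCP position; "tool_rot": TCP orientation; "force": force on the tool from outside, world axes, zero at the start; "moment": the same for the moment, N m; "grip_width": finger opening in m.
Only numpy, scipy, OpenCV 4.12 (cv2) and the standard library are available. Lean on these libraries where they do the work, as an engineer would, in place of code of your own. Each camera call takes 0.05 s, during which the arm holds its last target. There are 200 camera calls.

## Working session

There is one attempt and no reset: what is moved stays moved. The work goes in short steps, Python scripts to look and compute and a tool call to move; the robot and the scene stay as the last step left them, time stands still between calls to the robot, and variables do not carry over. Pictures are saved under pics/ and viewed, about 12 in all and at most 16, crops included, and the job is handed in when it is done.

Besides the shell and the picture viewer there is one more tool, called as name(argument=value, ...) on one line, values as JSON. play_rows: Moves the arm, as the interface text tells. Its arguments: {"type":"object","properties":{"deltas":{"type":"array","items":{"type":"array","items":{"type":"number"}}},"grip_force":{"type":"number"}},"required":["deltas"]}

```bash
mkdir -p pics; cat > h.py <<'E'
import numpy as np, cv2
from workcell import telemetry, vision, workorder
def cam(n):
    c=vision.camera_info(n); return np.array(c['mtx'],float),cv2.Rodrigues(np.array(c['rvec'],float))[0],np.array(c['tvec'],float).ravel()
def ray(c,uv,z):
    K,R,t=c; uv=np.atleast_2d(np.array(uv,float)); d=np.c_[uv,np.ones(len(uv))]@np.linalg.inv(K).T@R
    o=-R.T@t; return o+d*((z-o[2])/d[:,2])[:,None]
def proj(c,P):
    K,R,t=c; q=(np.atleast_2d(P)@R.T+t)@K.T; return q[:,:2]/q[:,2:]
def save(n,im,crop=None,s=1):
    if crop: im=im[crop[1]:crop[3],crop[0]:crop[2]]
    cv2.imwrite('pics/'+n,cv2.resize(im[:,:,::-1],None,fx=s,fy=s,interpolation=cv2.INTER_CUBIC))
E
python3 - <<'E'
from h import *
for n in('scene','top'):
    im=vision.grab_frame(n); save(n+'0.png',im,s=1.25); np.save(n+'0.npy',im)
    c=cam(n); print(n,c[0].round(1).tolist(),(-c[1].T@c[2]).round(3),c[1].round(2).tolist())
print(telemetry.observe())
E
```

```text
scene [[365.6, 0.0, 316.7], [0.0, 365.6, 201.0], [0.0, 0.0, 1.0]] [ 1.161 -0.271  0.807] [[0.37, 0.93, 0.0], [0.71, -0.28, -0.65], [-0.6, 0.24, -0.76]]
top [[420.2, 0.0, 319.8], [0.0, 420.2, 196.6], [0.0, 0.0, 1.0]] [ 0.5   -0.056  1.145] [[-0.0, -1.0, 0.0], [-0.99, 0.0, -0.12], [0.12, -0.0, -0.99]]
{'clock': 0.1, 'qpos': array([-1.18523767,  0.521975  , -0.03630762,  1.59991709,  0.02118835,
        1.02110475, -0.11284441]), 'qd': array([-4.44088094e-05, -3.00342354e-03,  1.23822646e-03, -1.26192540e-03,
       -4.67968092e-04, -6.75351944e-04,  5.88748366e-04]), 'joint_efforts': array([ 3.50495349e-03, -9.28492928e+01,  1.98413908e+00, -3.70522034e+01,
        1.81417912e-02,  5.26213393e-03,  1.01895982e-04]), 'position': array([0.27499947, 0.56092685, 0.23078282]), 'tool_rot': array([-1.50150156,  1.56977666, -1.95733947]), 'force': array([-0.18435039, -0.73919823, -0.01954278]), 'moment': array([ 0.0216661 , -0.00752412,  0.01624708]), 'grip_width': 0.08523663354993874}
```

View pics/top0.png

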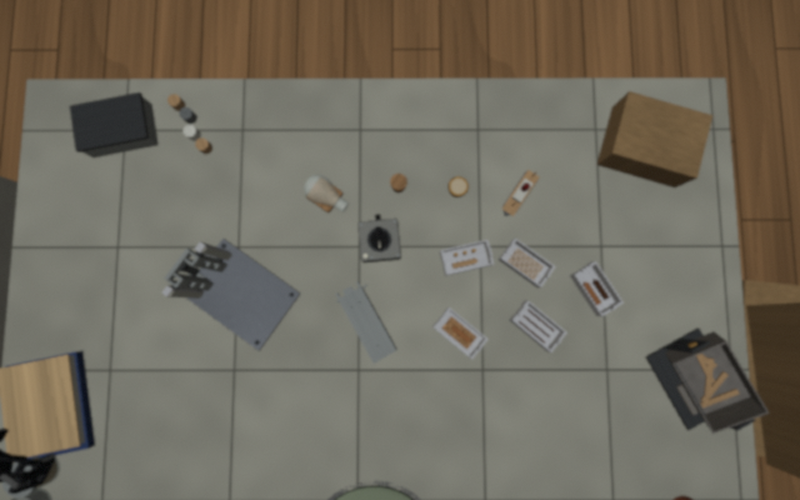

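View pics/scene0.png

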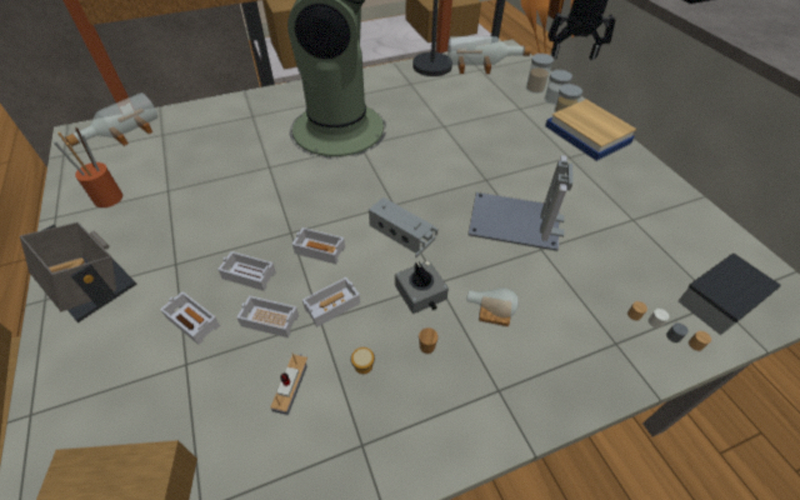

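The pictures show five trays (top view, at 1.25x scale, around x 440-620, y 240-350), the bracket at (367,322), the stand at (235,290) with uprights at its upper left, and the switch box at (380,240). Next I measure each one.

```bash
python3 - <<'E'
from h import *
im=np.load('top0.npy'); c=cam('top')
print('px at', {k:im[int(v[1]/1.25),int(v[0]/1.25)].tolist() for k,v in dict(bracket=(370,325),bg=(420,300),rim=(443,255),stand=(250,290)).items()})
hsv=cv2.cvtColor(im,cv2.COLOR_RGB2HSV)
b=im.astype(int)
# trays: bright, bluish vs greenish mat
m=((b.min(2)>150)|((b[:,:,2]-b[:,:,1]>3)&(b[:,:,2]>110))).astype(np.uint8)
m[:,:340]=0;m[:180]=0;m[290:]=0;m[:,510:]=0
m=cv2.morphologyEx(m,cv2.MORPH_CLOSE,np.ones((5,5)))
cs,_=cv2.findContours(m,cv2.RETR_EXTERNAL,cv2.CHAIN_APPROX_NONE)
for k in cs:
    if cv2.contourArea(k)<150: continue
    r=cv2.minAreaRect(k); P=ray(c,cv2.boxPoints(r),0.034)
    e=[np.linalg.norm(P[i]-P[i-1]) for i in range(2)]
    d=P[1]-P[2] if np.linalg.norm(P[1]-P[2])>np.linalg.norm(P[1]-P[0]) else P[1]-P[0]
    print(np.round(r[0],1),ray(c,[r[0]],.025).round(4)[0,:2],np.round(e,3),'ang',round(np.degrees(np.arctan2(d[1],d[0]))%180,1))
save('top1.png',im,(125,130,515,300),2)
sc=np.load('scene0.npy'); save('scene1.png',sc,(120,140,460,300),2.3)
E
```

```text
px at {'bracket': [112, 118, 117], 'bg': [128, 128, 118], 'rim': [143, 145, 147], 'stand': [94, 98, 104]}
```

View pics/top1.png

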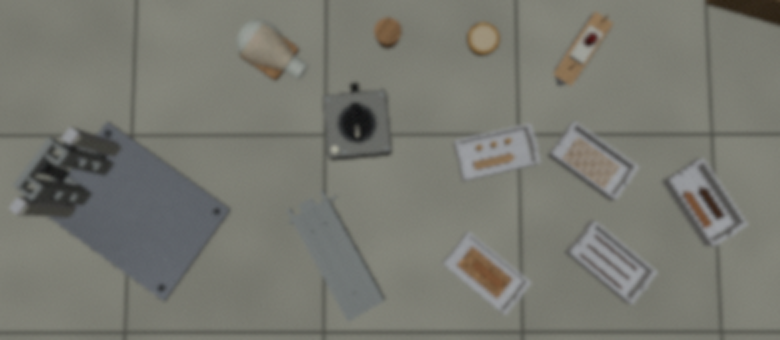

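View pics/scene1.png

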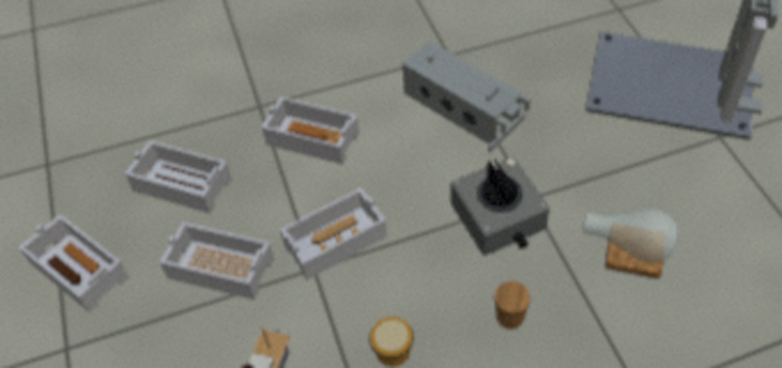

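The trays, bracket and stand are clearly visible. The bracket's claws are at its upper-left end in the top view, crop (307,202). The tray mask used the wrong colour, so I'll fix that and compute poses.

```bash
cat >> h.py <<'E'
from scipy.spatial.transform import Rotation as Ro
def rects(n,m,z,amin=150):
    c=cam(n); out=[]
    for k in cv2.findContours(m,cv2.RETR_EXTERNAL,cv2.CHAIN_APPROX_NONE)[0]:
        if cv2.contourArea(k)<amin: continue
        P=ray(c,k[:,0,:],z)[:,:2].astype(np.float32)*1000
        r=cv2.minAreaRect(P); B=cv2.boxPoints(r); e=B[1]-B[0],B[2]-B[1]
        d=max(e,key=np.linalg.norm); out.append((np.round(r[0],1),sorted(np.round(r[1],1)),round(float(np.degrees(np.arctan2(d[1],d[0]))%180),1)))
    return out
def tool():
    s=telemetry.observe(); R=Ro.from_euler('xyz',s['tool_rot']).as_matrix(); return s,R,np.degrees(np.arctan2(R[1,1],R[0,1]))
E
python3 - <<'E'
from h import *
im=np.load('top0.npy'); b=im.astype(int)
m=((b[:,:,2]-b[:,:,0]>-4)&(b[:,:,2]>115)).astype(np.uint8)
m[:,:340]=0;m[:180]=0;m[290:]=0;m[:,510:]=0
m=cv2.morphologyEx(m,cv2.MORPH_CLOSE,np.ones((7,7)))
for r in rects('top',m,.034): print('tray',r)
m=((b[:,:,2]-b[:,:,0]>0)&(b[:,:,2]>80)&(b[:,:,2]<150)).astype(np.uint8); m[:,:262]=0;m[:,320:]=0;m[:222]=0;m[300:]=0
for r in rects('top',cv2.morphologyEx(m,cv2.MORPH_OPEN,np.ones((3,3))),.056): print('bracket',r)
m=((b[:,:,2]-b[:,:,0]>4)&(b[:,:,2]<125)).astype(np.uint8); m[:,:125]=0;m[:,245:]=0;m[:180]=0;m[300:]=0
for r in rects('top',m,.01): print('base',r)
c=cam('top'); f=lambda u,v,z:print((u,v),ray(c,[(125+u/2,130+v/2)],z)[0].round(3))
f(357,120,.081);f(70,135,.174);f(15,205,.174);f(110,128,.01);f(230,210,.01);f(163,300,.01)
for n,(u,v) in dict(bulb=(265,45),cork=(387,30),loupe=(483,38),steamer=(582,50)).items(): f(u,v,.03)
f(307,202,.053);f(368,309,.056)
s,R,y=tool(); print(R.round(2),y); print((R.T@(lambda c:-c[1].T@c[2]-s['position'])(cam('wrist'))).round(3), (cam('wrist')[1]@R).round(2))
E
```

```text
tray (array([ 451.6, -183.1]), [np.float64(57.0), np.float64(108.0)], 50.7)
tray (array([ 465.4, -349.2]), [np.float64(55.6), np.float64(107.8)], 49.9)
tray (array([ 544.4, -476.5]), [np.float64(56.1), np.float64(107.2)], 32.0)
tray (array([ 610.8, -199.5]), [np.float64(56.8), np.float64(107.2)], 102.5)
tray (array([ 600.2, -328.7]), [np.float64(55.4), np.float64(106.7)], 53.7)
bracket (array([475. ,  13.6]), [np.float64(53.1), np.float64(157.1)], 29.6)
base (array([534.8, 286.8]), [np.float64(146.0), np.float64(206.3)], 55.0)
(357, 120) [ 0.646 -0.015  0.081]
(70, 135) [0.616 0.315 0.174]
(15, 205) [0.535 0.375 0.174]
(110, 128) [0.645 0.324 0.01 ]
(230, 210) [0.534 0.158 0.01 ]
(163, 300) [0.414 0.244 0.01 ]
(265, 45) [0.756 0.112 0.03 ]
(387, 30) [ 0.776 -0.054  0.03 ]
(483, 38) [ 0.765 -0.184  0.03 ]
(582, 50) [ 0.748 -0.317  0.03 ]
(307, 202) [0.543 0.05  0.053]
(368, 309) [ 0.407 -0.029  0.056]
[[-0.    0.44  0.9 ]
 [-0.    0.9  -0.44]
 [-1.   -0.    0.  ]] 63.88240909873343
[-0.143  0.    -0.074] [[ 0.    1.    0.  ]
 [-0.29 -0.    0.96]
 [ 0.96 -0.    0.29]]
```

Five trays measured at about 57 x 107 mm. The bracket heading is about 30°, and the base, heading about 55°, measures about 146 x 206 mm; these fit the given sizes. First I'll look at the stand from close by, on the way.

play_rows(deltas=[[14.5,-19.7,2,0,0,5,85],[14.5,-19.7,2,0,0,5,85],[14.5,-19.7,2,0,0,5,85],[14.5,-19.7,2,0,0,5,85],[14.5,-19.7,2,0,0,5,85],[14.5,-19.7,2,0,0,5,85],[14.5,-19.7,2,0,0,5,85],[14.5,-19.7,2,0,0,5,85]])

```text
clock: 1.1
position: [0.3915, 0.4027, 0.2471]
tool_rot: [-2.445, 1.57, -2.2]
force: [-0.1, 0.1, -0.5]
grip_width: 0.0848
```

play_rows(deltas=[[14.5,-19.7,2,0,0,5,85],[14.5,-19.7,2,0,0,5,85],[14.5,-19.7,2,0,0,5,85],[14.5,-19.7,2,0,0,5,85],[14.5,-19.7,2,0,0,5,85],[14.5,-19.7,2,0,0,5,85],[14.5,-19.7,2,0,0,6,85],[0,0,0,0,0,0,85]])

```text
clock: 2.1
position: [0.4936, 0.264, 0.2611]
tool_rot: [-2.555, 1.57, -1.687]
force: [-0.6, 0.4, -0.5]
grip_width: 0.0852
```

```bash
python3 - <<'E'
from h import *
s,R,y=tool(); print(s['position'],y,s['qpos'].round(2),s['force'])
c=cam('wrist'); print(c[0])
im=vision.grab_frame('wrist'); np.save('w1.npy',im); save('w1.png',im,s=1.25)
E
```

```text
[0.49357107 0.26395758 0.26107205] 139.7677920164134 [-0.41  0.4  -0.25  1.73  0.11  1.03  1.74] [-0.56422428  0.40771661 -0.51088662]
[[312.93746474   0.         319.98470225]
 [  0.         312.93746474 201.73111028]
 [  0.           0.           1.        ]]
```

View pics/w1.png

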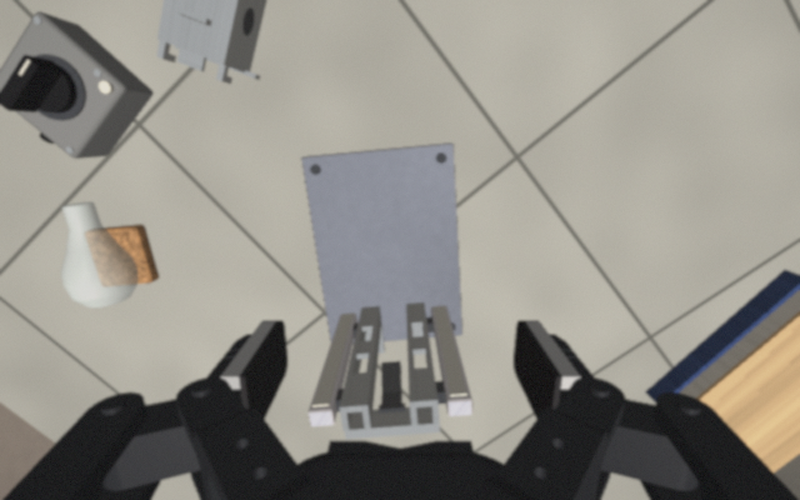

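The wrist view shows the stand with the two slotted plates: upper slots near (361,363) and (420,357), catch at (390,380). I'll zoom in to measure the slots.

```bash
python3 - <<'E'
from h import *
im=np.load('w1.npy'); save('w1c.png',im,(240,230,390,350),5)
E
```

```text
(no output)
```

View pics/w1c.png

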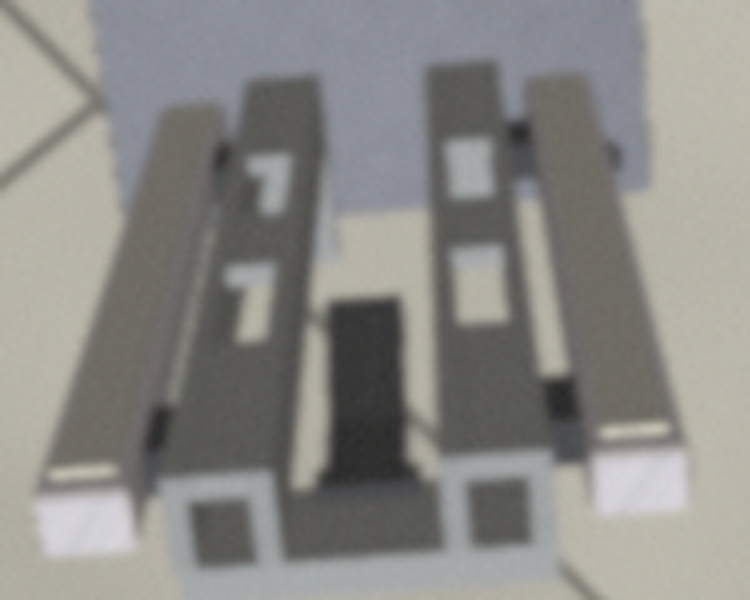

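```bash
python3 - <<'E'
from h import *
c=cam('wrist')
f=lambda u,v,z:(ray(c,[(240+u/5,230+v/5)],z)[0]*1000)
def pr(n,a,b):
    d=b-a; m=(a+b)/2; print(n,a.round(1)[:2],b.round(1)[:2],'mid',m.round(1),'len',np.linalg.norm(d).round(1),'x-yaw',np.degrees(np.arctan2(d[1],d[0])).round(1)-90)
pr('slot c',f(480,286,120),f(251,304,120))   # order gives +y - -y checked below
pr('slot lo',f(478,245,106),f(252,263,106))
pr('slot hi',f(482,325,134),f(245,345,134))
pr('top',f(496,453,174),f(222,477,174))
pr('foot',f(463,65,10),f(283,80,10))
for u,v in((100,220),(645,185)): print(f(u,v,10))
E
```

```text
slot c [-42806.6 -61825.6] [-59219.9 -50257.9] mid [-51013.2 -56041.7 120000. ] len 20080.1 x-yaw 54.80000000000001
slot lo [-35596.4 -51711. ] [-49780.1 -41723.9] mid [-42688.2 -46717.5 106000. ] len 17347.0 x-yaw 54.80000000000001
slot hi [-50490.4 -72585.4] [-69741.1 -59228. ] mid [-60115.8 -65906.7 134000. ] len 23430.9 x-yaw 55.19999999999999
top [ -76584.8 -110477.4] [-106486.9  -90011.1] mid [ -91535.8 -100244.3  174000. ] len 36235.4 x-yaw 55.599999999999994
foot [-2043.4 -3396.1] [-3032.8 -2700.7] mid [-2538.1 -3048.4 10000. ] len 1209.3 x-yaw 54.900000000000006
[-4693.58467128 -2674.39553903 10000.        ]
[-1663.18200533 -4891.11210298 10000.        ]
```

```bash
python3 - <<'E'
from h import *
c=cam('wrist')
f=lambda u,v,z:(ray(c,[(240+u/5,230+v/5)],z/1000)[0]*1000)
def pr(n,a,b):
    d=b-a; m=(a+b)/2; print(n,a.round(1)[:2],b.round(1)[:2],'mid',m.round(1),'len',np.linalg.norm(d).round(1),'x-yaw',np.degrees(np.arctan2(d[1],d[0])).round(1)-90)
pr('slot c',f(480,286,120),f(251,304,120))
pr('slot lo',f(478,245,106),f(252,263,106))
pr('slot hi',f(482,325,134),f(245,345,134))
pr('top',f(496,453,174),f(222,477,174))
pr('foot',f(463,65,10),f(283,80,10))
pr('base',f(645,185,10),f(120,220,10))
E
```

```text
slot c [548.  355.2] [586.9 327.8] mid [567.5 341.5 120. ] len 47.6 x-yaw -125.2
slot lo [547.  354.5] [587.  326.3] mid [567.  340.4 106. ] len 48.9 x-yaw -125.2
slot hi [548.2 355. ] [587.1 328.1] mid [567.6 341.6 134. ] len 47.3 x-yaw -124.8
top [547.3 354.5] [586.9 327.5] mid [567.1 341.  174. ] len 48.0 x-yaw -124.4
foot [547.5 355.9] [588.1 327.4] mid [567.8 341.7  10. ] len 49.6 x-yaw -125.1
base [531.9 417.3] [651.9 330. ] mid [591.9 373.6  10. ] len 148.4 x-yaw -126.0
```

Slot rows agree from five heights: the front-face midpoint is (567.4, 341.2), heading 55°, slot spacing 47-49 mm. That puts the seat at (523.5, 278.5). Next, over the bracket.

play_rows(deltas=[[-2.5,-31.5,-7,0,0,-2.5,85],[-2.5,-31.5,-7,0,0,-2.5,85],[-2.5,-31.5,-7,0,0,-2.5,85],[-2.5,-31.5,-7,0,0,-2.5,85],[-2.5,-31.5,-7,0,0,-2.5,85],[-2.5,-31.5,-7,0,0,-2.5,85],[-2.5,-31.5,-7,0,0,-2.5,85],[-2.5,-31.5,-7,0,0,-2.5,85]])

```text
clock: 3.15
position: [0.4723, 0.0137, 0.205]
tool_rot: [1.143, 1.571, 1.663]
force: [0.4, -0.2, 0.8]
grip_width: 0.0852
```

play_rows(deltas=[[0,0,0,0,0,0,85],[0,0,0,0,0,0,85]])

```text
clock: 3.4
position: [0.4727, 0.0149, 0.2054]
tool_rot: [0.906, 1.57, 1.428]
force: [-0.6, 0.6, -0.1]
grip_width: 0.0851
```

```bash
python3 - <<'E'
from h import *
s,R,y=tool(); print(s['position'],y,s['qpos'].round(2),s['force'])
im=vision.grab_frame('wrist'); np.save('w2.npy',im); save('w2.png',im,s=1.25)
c=cam('wrist')
b=im.astype(int)
m=((b[:,:,2]-b[:,:,0]>3)&(b[:,:,2]>90)).astype(np.uint8); m=cv2.morphologyEx(m,cv2.MORPH_OPEN,np.ones((5,5)))
for r in rects('wrist',m,.056,1500): print(r)
E
```

```text
[0.47265704 0.01489734 0.20535027] 119.93077627761096 [-0.07  0.32 -0.11  2.01  0.05  0.81  1.89] [-0.56175341  0.64341511 -0.12707899]
(array([478.9, 229.9]), [np.float64(84.9), np.float64(110.7)], 55.1)
```

View pics/w2.png

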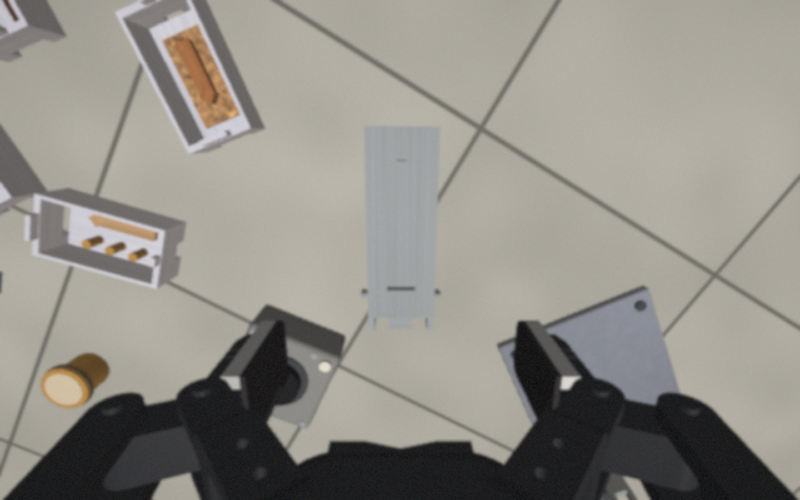

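The deck is seen whole, nearly aligned with the tool. The narrow key is at (401,160), the wide key at (401,289), and the claw end is at the bottom. I'll work out the grasp offset.

```bash
python3 - <<'E'
from h import *
c=cam('wrist'); f=lambda u,v,z=.056:(ray(c,[(u/1.25,v/1.25)],z)[0]*1000)[:2]
a=(f(363,126)+f(440,126))/2; b=(f(369,318)+f(437,318))/2; d=b-a
print('rear,front',a,b,np.linalg.norm(d),np.degrees(np.arctan2(d[1],d[0])),'mid',(a+b)/2)
k1,k2=f(401,160,.062),f(401,289,.062); print('keys',k1,k2,np.linalg.norm(k2-k1),(k1+k2)/2,np.degrees(np.arctan2(*(k2-k1)[::-1])))
print('w',np.linalg.norm(f(363,126)-f(440,126)),np.linalg.norm(f(369,318)-f(437,318)))
s,R,y=tool();print(s['position']*1000,y-90)
E
```

```text
rear,front [404.1051513  -23.72857896] [533.68380202  52.54363352] 150.35982547247278 30.48179540007572 mid [468.89447666  14.40752728]
keys [424.36916616 -12.46857798] [510.13991675  37.03154342] 99.02971107879345 [467.25454146  12.28148272] 29.990156952703355
w 54.71952625490935 55.94434156742147
[472.74374728  15.02160431 205.42550035] 29.963419920264613
```

play_rows(deltas=[[-4.7,-1.7,-30,0,0,0,85],[0,0,-40,0,0,0,85],[0,0,-40,0,0,0,85],[0,0,-40,0,0,0,85],[0,0,-27,0,0,0,85],[0,0,-10,0,0,0,85],[0,0,0,0,0,0,50],[0,0,0,0,0,0,45]], grip_force=80)

```text
clock: 4.45
position: [0.4685, 0.0123, 0.0194]
tool_rot: [-0.378, 1.569, 0.144]
force: [-7.8, 2.6, 26.8]
grip_width: 0.0531
```

play_rows(deltas=[[0,0,0,0,0,0,40],[0,0,0,0,0,0,40],[0,0,0,0,0,0,40],[0,0,0,0,0,0,40]])

```text
clock: 4.95
position: [0.4686, 0.0123, 0.0195]
tool_rot: [-0.313, 1.569, 0.209]
force: [-2.8, 1.1, 6.8]
grip_width: 0.053
```

play_rows(deltas=[[0,0,10,0,0,0,40],[0,0,20,0,0,0,40],[0,0,30,0,0,0,40],[0,0,30,0,0,0,40],[0,0,20,0,0,0,40],[0,0,0,0,0,0,40]])

```text
clock: 5.7
position: [0.4688, 0.0119, 0.1301]
tool_rot: [-0.435, 1.567, 0.086]
force: [-0.2, -0.3, -4.1]
grip_width: 0.0529
```

Lifted: the force reads -4 N, which fits the bracket's weight. Next I'll carry it to 40 mm before the seat, heading 55°.

play_rows(deltas=[[4,29.2,0,0,0,3.1,40],[4,29.2,0,0,0,3.1,40],[4,29.2,0,0,0,3.1,40],[4,29.2,0,0,0,3.1,40],[4,29.2,0,0,0,3.1,40],[4,29.2,0,0,0,3.1,40],[4,29.2,0,0,0,3.2,40],[4,29.2,0,0,0,3.2,40]])

```text
clock: 6.7
position: [0.4995, 0.2463, 0.1274]
tool_rot: [2.72, 1.57, -2.604]
force: [0.3, -0.5, -3.6]
grip_width: 0.053
```

play_rows(deltas=[[0,0,-16,0,0,0,40],[0,0,-16,0,0,0,40],[0,0,0,0,0,0,40],[0,0,0,0,0,0,40]])

```text
clock: 7.2
position: [0.5, 0.2451, 0.0963]
tool_rot: [-3.044, 1.57, -2.087]
force: [-0.0, -0.6, -3.4]
grip_width: 0.053
```

```bash
python3 - <<'E'
from h import *
s,R,y=tool(); print(s['position']*1000,y-90,s['qpos'].round(2),s['force'].round(1)); print(R.round(4))
seat=np.array([523.5,278.5]); u=np.array([np.cos(np.radians(55)),np.sin(np.radians(55))]); v=np.array([-u[1],u[0]])
d=s['position'][:2]*1000-seat; print('rel seat',d@u,d@v)
a=vision.grab_frame('scene'); t=vision.grab_frame('top'); 
A=cv2.resize(a[130:220,370:490],None,fx=4,fy=4); T=cv2.resize(t[180:290,125:245],None,fx=3.27,fy=3.27)
save('st1.png',np.hstack([A[:360,:480],T[:360,:320]]))
E
```

```text
[500.00693944 245.08469837  96.33379098] 54.836904048389385 [-0.41  0.6  -0.21  1.88  0.19  0.68  1.79] [-0.  -0.6 -3.4]
[[-1.000e-04 -8.175e-01  5.759e-01]
 [-3.000e-04  5.759e-01  8.175e-01]
 [-1.000e+00 -0.000e+00 -3.000e-04]]
rel seat -40.847278596321296 0.07815895256909026
```

View pics/st1.png

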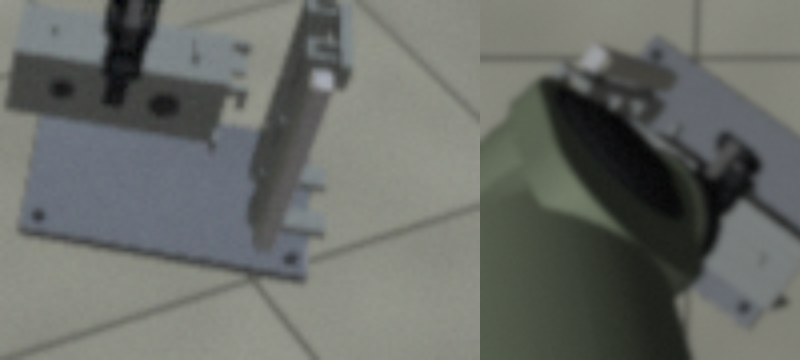

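The bracket is level in front of the uprights with its claws facing the slots. I'll push along seat x and watch the force.

play_rows(deltas=[[4.6,6.6,0,0,0,0,40],[4.6,6.6,0,0,0,0,40],[4.6,6.6,0,0,0,0,40],[2.9,4.1,0,0,0,0,40],[0,0,0,0,0,0,40]])

```text
clock: 7.92
position: [0.5167, 0.2698, 0.0962]
tool_rot: [1.883, 1.571, 2.841]
force: [-0.6, -1.1, -4.6]
grip_width: 0.0533
```

play_rows(deltas=[[2.9,4.1,0,0,0,0,40],[2.3,3.3,0,0,0,0,40],[0,0,0,0,0,0,40]])

```text
clock: 8.3
position: [0.5219, 0.2769, 0.0963]
tool_rot: [-2.866, 1.571, -1.909]
force: [-1.4, -1.0, -3.5]
grip_width: 0.0535
```

play_rows(deltas=[[0.6,0.8,0,0,0,0,40],[0.6,0.8,0,0,0,0,40],[0,0,0,0,0,0,40]])

```text
clock: 8.68
position: [0.5221, 0.277, 0.0961]
tool_rot: [3.073, 1.567, -2.252]
force: [-7.5, -9.6, 2.9]
grip_width: 0.0533
```

play_rows(deltas=[[0.6,0.8,0,0,0,0,40],[0,0,0,0,0,0,40]])

```text
clock: 8.93
position: [0.5222, 0.277, 0.0959]
tool_rot: [3.059, 1.566, -2.267]
force: [-9.1, -12.5, 3.8]
grip_width: 0.0534
```

Heel contact at about 15 N. I'll ease off 1 mm and press down.

play_rows(deltas=[[-0.6,-0.9,-2,0,0,0,40],[0,0,-3,0,0,0,40],[0,0,-3,0,0,0,40],[0,0,0,0,0,0,40]])

```text
clock: 9.43
position: [0.5224, 0.2768, 0.0879]
tool_rot: [3.125, 1.568, -2.201]
force: [-4.9, -8.7, -0.8]
grip_width: 0.0531
```

play_rows(deltas=[[0,0,-3,0,0,0,40],[0,0,-3,0,0,0,40],[0,0,-2,0,0,0,40],[0,0,0,0,0,0,40]])

```text
clock: 9.93
position: [0.5223, 0.2769, 0.0799]
tool_rot: [3.102, 1.568, -2.224]
force: [-4.2, -7.3, -0.2]
grip_width: 0.053
```

play_rows(deltas=[[0,0,-1,0,0,0,40],[0,0,-1,0,0,0,40],[0,0,0,0,0,0,40]])

```text
clock: 10.3
position: [0.5223, 0.2767, 0.079]
tool_rot: [-3.039, 1.568, -2.081]
force: [-13.2, -15.1, 19.6]
grip_width: 0.0528
```

play_rows(deltas=[[0,0,-1,0,0,0,40],[0,0,-1,0,0,0,40],[0,0,0,0,0,0,40]])

```text
clock: 10.68
position: [0.522, 0.276, 0.077]
tool_rot: [-3.075, 1.567, -2.118]
force: [-17.1, -17.9, 25.7]
grip_width: 0.0532
```

play_rows(deltas=[[0,0,2,0,0,0,60],[0,0,0,0,0,0,85],[0,0,0,0,0,0,85],[0,0,0,0,0,0,85],[0,0,30,0,0,0,85],[0,0,40,0,0,0,85],[-9,-12,40,0,0,0,85],[-9,-12,40,0,0,0,85]])

```text
clock: 11.68
position: [0.5046, 0.2541, 0.2294]
tool_rot: [1.992, 1.571, 2.95]
force: [-0.1, 0.2, 0.2]
grip_width: 0.0852
```

play_rows(deltas=[[-5,-8,30,0,0,0,85],[0,0,0,0,0,0,85],[0,0,0,0,0,0,85]])

```text
clock: 12.05
position: [0.4999, 0.2464, 0.2577]
tool_rot: [2.764, 1.57, -2.561]
force: [-0.1, -0.3, -0.4]
grip_width: 0.0849
```

```bash
python3 - <<'E'
from h import *
s,R,y=tool(); print(s['position']*1000,y-90,s['qpos'].round(2),s['force'].round(1))
im=vision.grab_frame('wrist'); np.save('w3.npy',im); print(cam('wrist')); save('w3.png',im,(230,120,410,340),2.7)
t=vision.grab_frame('top'); b=t.astype(int)
m=((b[:,:,2]-b[:,:,0]>-4)&(b[:,:,2]>115)).astype(np.uint8)
m[:,:340]=0;m[:180]=0;m[290:]=0;m[:,510:]=0
m=cv2.morphologyEx(m,cv2.MORPH_CLOSE,np.ones((7,7)))
for r in rects('top',m,.034): print('tray',r)
E
```

```text
[499.89119006 246.383316   257.71243077] 54.88969353259208 [-0.38  0.39 -0.25  1.74  0.11  1.02  1.86] [-0.1 -0.3 -0.4]
(array([[312.93746474,   0.        , 319.98470225],
       [  0.        , 312.93746474, 201.73111028],
       [  0.        ,   0.        ,   1.        ]]), array([[-0.81791065,  0.57534354,  0.00140879],
       [ 0.55088814,  0.78243374,  0.29037856],
       [ 0.16596514,  0.2382798 , -0.95691082]]), array([ 0.2672228 , -0.51333125,  0.26273625]))
tray (array([ 451. , -183.1]), [np.float64(56.5), np.float64(108.3)], 51.2)
tray (array([ 465.4, -348.4]), [np.float64(55.9), np.float64(109.1)], 49.8)
tray (array([ 544.5, -476.5]), [np.float64(56.2), np.float64(108.3)], 32.0)
tray (array([ 607.7, -263.2]), [np.float64(94.1), np.float64(243.7)], 82.4)
```

View pics/w3.png

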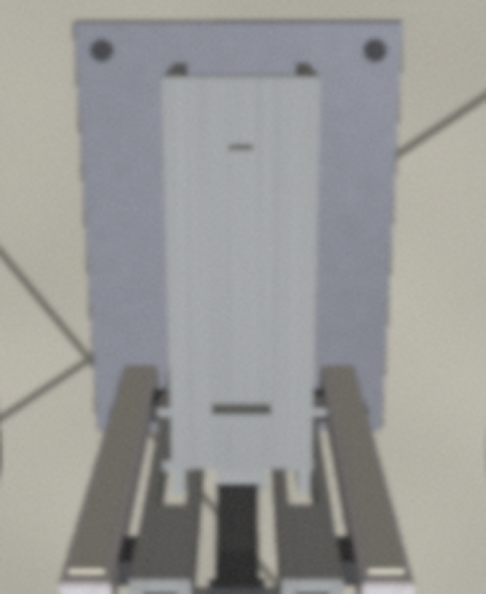

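```bash
python3 - <<'E'
from h import *
c=cam('wrist'); g=lambda u,v,z:(ray(c,[(230+u/2.7,120+v/2.7)],z/1000)[0]*1000)[:2]
u=np.array([np.cos(np.radians(55)),np.sin(np.radians(55))]); v=np.array([-u[1],u[0]]); seat=np.array([523.5,278.5])
for z in(112,116,120,124,128):
    a,b=g(240,147,z+6),g(241,408,z+6); d=b-a; w=np.linalg.norm(g(164,77,z)-g(321,77,z)); w2=np.linalg.norm(g(171,468,z)-g(313,468,z)); m=(a+b)/2-seat
    print(z,'keys',np.linalg.norm(d).round(1),'w',w.round(1),w2.round(1),'rel',(m@u).round(1),(m@v).round(1),'yaw',np.degrees(np.arctan2(d[1],d[0])).round(1))
im=np.load('w3.npy'); save('w3c.png',im,(285,275,355,345),8)
E
```

```text
112 keys 99.3 w 53.2 55.5 rel -5.0 -0.2 yaw 55.0
116 keys 97.9 w 52.4 54.7 rel -6.6 -0.2 yaw 55.0
120 keys 96.5 w 51.7 54.0 rel -8.1 -0.2 yaw 55.0
124 keys 95.1 w 51.0 53.2 rel -9.7 -0.2 yaw 55.0
128 keys 93.7 w 50.2 52.4 rel -11.2 -0.2 yaw 55.0
```

View pics/w3c.png

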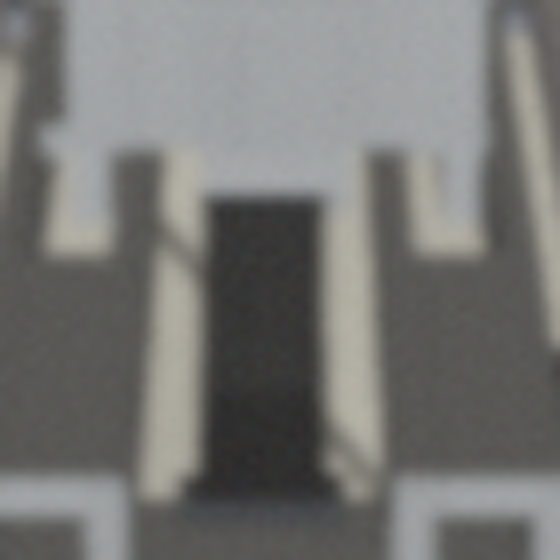

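```bash
python3 - <<'E'
from h import *
c=cam('wrist'); g=lambda a,b,z:(ray(c,[(285+a/8,275+b/8)],z/1000)[0]*1000)[:2]
u=np.array([np.cos(np.radians(55)),np.sin(np.radians(55))]); seat=np.array([523.5,278.5])
X=lambda a,b,z:round(float((g(a,b,z)-seat)@u),1)
print('slot upper edge',X(80,255,134),X(450,255,134))
print('claw tip @113',X(90,225,113),X(460,225,113),'@118',X(90,225,118),' expect 88')
print('deck front @116',X(260,150,116),'@120',X(260,150,120),'expect 75')
h=lambda a,b,z:round(float((ray(c,[(230+a/2.7,120+b/2.7)],z/1000)[0][:2]*1000-seat)@u),1)
print('deck rear @116',h(240,76,116),h(240,76,112),'expect -75; keys top',h(240,147,122),h(241,408,122),h(240,147,116),h(241,408,116))
print('upright tops front',X(65,480,174),X(470,480,174),'expect 76.5')
E
```

```text
slot upper edge 75.2 75.3
claw tip @113 85.5 85.7 @118 82.0  expect 88
deck front @116 72.2 @120 69.6 expect 75
deck rear @116 -78.4 -77.9 expect -75; keys top -55.5 42.4 -54.3 45.8
upright tops front 75.1 75.2 expect 76.5
```

The claws are through both slots and the deck reads home in x and y to within about 2 mm. The height is uncertain, so I'll press on the front end of the deck with shut fingers to prove the catch.

play_rows(deltas=[[14.6,20.5,0,0,0,0,0],[14.6,20.5,0,0,0,0,0],[14.6,20.5,0,0,0,0,0],[14.6,20.4,0,0,0,0,0],[0,0,-30,0,0,0,0],[0,0,-40,0,0,0,0],[0,0,-40,0,0,0,0],[0,0,-22,0,0,0,0]])

```text
clock: 13.15
position: [0.5573, 0.3278, 0.123]
tool_rot: [2.727, 1.567, -2.598]
force: [0.3, -0.0, 0.8]
grip_width: 0.0003
```

play_rows(deltas=[[0,0,0,0,0,0,0],[0,0,-3,0,0,0,0],[0,0,-3,0,0,0,0],[0,0,0,0,0,0,0]])

```text
clock: 13.65
position: [0.5586, 0.3284, 0.1207]
tool_rot: [-0.394, 1.57, 0.563]
force: [0.2, 0.2, 0.1]
grip_width: 0.0
```

play_rows(deltas=[[0,0,-2,0,0,0,0],[0,0,-1,0,0,0,0],[0,0,0,0,0,0,0]])

```text
clock: 14.02
position: [0.5584, 0.3283, 0.1173]
tool_rot: [2.636, 1.571, -2.69]
force: [0.2, 0.2, -0.7]
grip_width: 0.0001
```

play_rows(deltas=[[0,0,-1,0,0,0,0],[0,0,-1,0,0,0,0],[0,0,0,0,0,0,0]])

```text
clock: 14.4
position: [0.5585, 0.3283, 0.1157]
tool_rot: [-0.706, 1.571, 0.252]
force: [-1.3, -0.7, 6.5]
grip_width: 0.0003
```

play_rows(deltas=[[0,0,-1,0,0,0,0],[0,0,-1,0,0,0,0],[0,0,0,0,0,0,0]])

```text
clock: 14.78
position: [0.5586, 0.3283, 0.1152]
tool_rot: [-0.738, 1.57, 0.219]
force: [-8.6, -6.9, 29.3]
grip_width: -0.0
```

Stiff at deck height 115-116 mm under 29 N, so the bracket is home and the catch is passed. On to the trays for one overview.

play_rows(deltas=[[0,0,50,0,0,0,0],[0,0,55,0,0,0,50],[0,-10,55,0,0,0,85],[-6,-43,25,0,0,-4.5,85],[-6,-47,15,0,0,-4.5,85],[-6,-47,15,0,0,-4.5,85],[-6,-47,0,0,0,-4.5,85],[-6,-47,0,0,0,-4.5,85]])

```text
clock: 15.78
position: [0.5281, 0.0858, 0.3286]
tool_rot: [-0.392, 1.57, 0.171]
force: [0.2, -0.1, -0.8]
grip_width: 0.0849
```

play_rows(deltas=[[-6,-47,0,0,0,-4.5,85],[-6,-47,0,0,0,-4.5,85],[-6,-47,0,0,0,-4.5,85],[-6,-47,0,0,0,-4.5,85],[-6,-47,0,0,0,-4.5,85],[-6,-47,0,0,0,-4.5,85],[-6,-47,0,0,0,-5.5,85],[-6,-47,0,0,0,0,85]])

```text
clock: 16.77
position: [0.4801, -0.2901, 0.3284]
tool_rot: [-0.489, 1.57, -0.492]
force: [0.9, 0.2, 0.1]
grip_width: 0.0852
```

play_rows(deltas=[[0,0,0,0,0,0,85],[0,0,0,0,0,0,85]])

```text
clock: 17.02
position: [0.4805, -0.2884, 0.3281]
tool_rot: [1.946, 1.57, 1.944]
force: [-0.2, -0.3, -0.5]
grip_width: 0.085
```

```bash
python3 - <<'E'
from h import *
s,R,y=tool(); print(s['position']*1000,y-90,s['qpos'].round(2),s['force'].round(1))
im=vision.grab_frame('wrist'); np.save('w4.npy',im); save('w4.png',im,(0,0,640,330),1.25)
t=vision.grab_frame('top'); np.save('t4.npy',t)
E
```

```text
[ 480.47180213 -288.35621236  328.13035405] -0.1136821257905467 [ 0.31  0.33  0.17  1.65 -0.06  1.16  2.06] [-0.2 -0.3 -0.5]
```

View pics/w4.png

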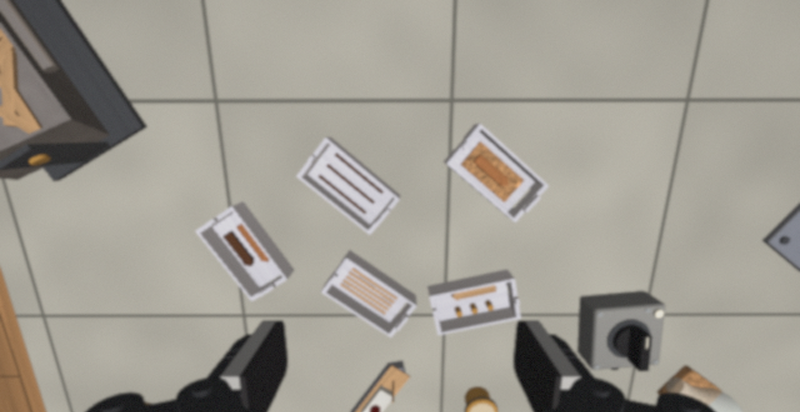

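```bash
python3 - <<'E'
from h import *
im=np.load('w4.npy'); C=[(278,148),(397,137),(195,200),(295,234),(380,242)]
t=[cv2.resize(im[y-42:y+42,x-44:x+44],None,fx=3,fy=3,interpolation=cv2.INTER_CUBIC) for x,y in C]; t.append(t[0]*0)
save('w4t.png',np.vstack([np.hstack(t[:3]),np.hstack(t[3:])]))
c=cam('wrist'); b=im.astype(int)
m=((b[:,:,2]-b[:,:,0]>-4)&(b[:,:,2]>85)).astype(np.uint8); m[:100]=0; m[270:]=0; m[:,:150]=0; m[:,440:]=0
m=cv2.morphologyEx(m,cv2.MORPH_CLOSE,np.ones((5,5)))
for r in rects('wrist',m,.034,600): print(r)
E
```

```text
(array([ 605.4, -197.4]), [np.float64(64.1), np.float64(105.8)], 102.6)
(array([ 597.5, -324.6]), [np.float64(59.1), np.float64(107.3)], 55.4)
(array([ 542.6, -472.3]), [np.float64(57.9), np.float64(105.7)], 32.2)
(array([ 464. , -345.3]), [np.float64(56.1), np.float64(105.0)], 50.1)
(array([ 450.6, -180.3]), [np.float64(54.9), np.float64(108.3)], 50.9)
```

View pics/w4t.png

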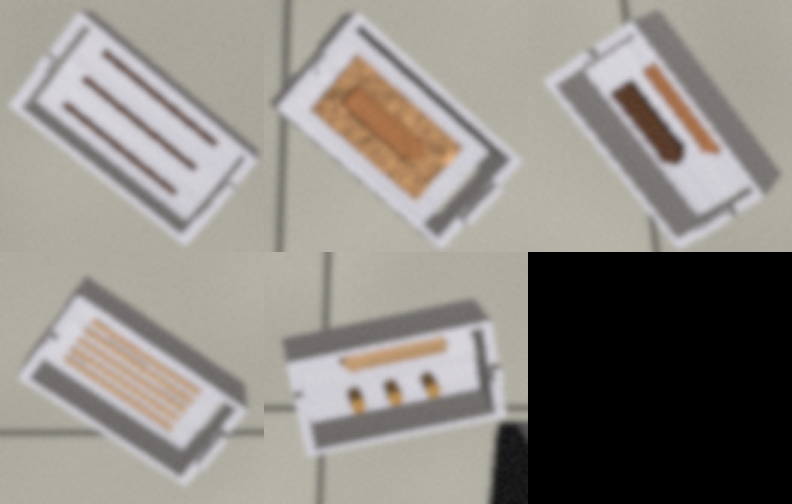

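The keys are too small to tell apart here, so I'll take two closer looks, one per row of trays.

play_rows(deltas=[[10,-12,-56,0,0,0,85],[0,0,-56,0,0,0,85],[0,0,-56,0,0,0,85],[0,0,0,0,0,0,85],[0,0,0,0,0,0,85]])

```text
clock: 17.75
position: [0.4915, -0.3009, 0.1624]
tool_rot: [-0.432, 1.569, -0.433]
force: [0.9, 0.3, 0.8]
grip_width: 0.0849
```

```bash
cat >> h.py <<'E'
import pickle
def grabw(fn):
    s,R,y=tool(); c=cam('wrist'); im=vision.grab_frame('wrist'); pickle.dump((c,im),open(fn,'wb')); print(s['position'].round(4),round(y-90,1)); return c,im
E
python3 -c "
from h import *
grabw('A.pkl')"
```

```text
[ 0.4915 -0.3009  0.1624] -0.1
```

play_rows(deltas=[[50,0,0,0,0,0,85],[50,0,0,0,0,0,85],[45,0,0,0,0,0,85],[0,0,0,0,0,0,85],[0,0,0,0,0,0,85]])

```text
clock: 18.42
position: [0.6355, -0.3011, 0.162]
tool_rot: [-0.573, 1.569, -0.575]
force: [-0.4, 0.7, 0.7]
grip_width: 0.0849
```

```bash
python3 - <<'E'
from h import *
grabw('B.pkl')
T={'t1':(451,-181,51),'t2':(464,-346,50),'t3':(543,-473,32),'t4':(606,-198,102.5),'t5':(598,-325,54.5)}
tiles=[]
for k,(x,y,a) in T.items():
    c,im=pickle.load(open('A.pkl' if k in('t1','t2') else 'B.pkl','rb'))
    ca,sa=np.cos(np.radians(a)),np.sin(np.radians(a))
    # rectify plane z=0.040 to tray-aligned tile: 2 px/mm, x to right, y up
    q=np.float32([(-65,-40),(65,-40),(65,40),(-65,40)]); W=np.c_[x+q[:,0]*ca-q[:,1]*sa,y+q[:,0]*sa+q[:,1]*ca]/1000
    p=proj(c,np.c_[W,np.full(4,.040)]).astype(np.float32); print(k,p.round(0).tolist())
    M=cv2.getPerspectiveTransform(p,np.float32([((u+65)*3,(40-v)*3) for u,v in q]))
    t=cv2.warpPerspective(im,M,(390,240)); cv2.putText(t,k,(175,130),0,.6,(255,0,0)); tiles.append(t)
tiles.append(tiles[0]*0)
out=np.vstack([np.hstack(tiles[i:i+2]) for i in(0,2,4)]); print(out.shape)
save('keys.png',out[:600] if out.shape[0]<=600 else cv2.resize(out,None,fx=.83,fy=.83))
E
```

```text
[ 0.6355 -0.3011  0.162 ] -0.1
t1 [[373.0, 136.0], [480.0, 227.0], [551.0, 159.0], [443.0, 54.0]]
t2 [[177.0, 150.0], [298.0, 241.0], [356.0, 176.0], [232.0, 72.0]]
t3 [[4.0, 35.0], [122.0, 177.0], [195.0, 126.0], [81.0, -31.0]]
t4 [[374.0, 219.0], [521.0, 189.0], [518.0, 94.0], [358.0, 131.0]]
t5 [[201.0, 145.0], [327.0, 229.0], [382.0, 157.0], [251.0, 61.0]]
(720, 780, 3)
```

View pics/keys.png

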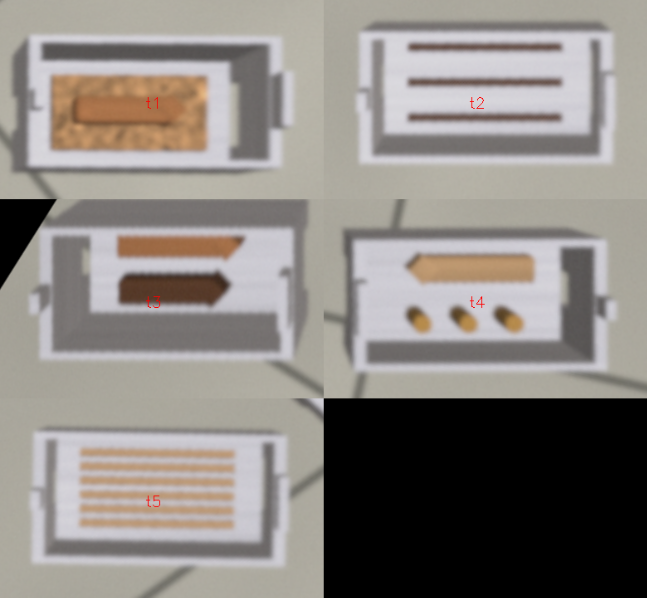

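Readings from the tiles:
- t1, t2, t3 and t5 have the wide key (about 56 px, 22 mm) on the right, so their headings are +51, 50, 32 and 54.5°.
- t4's right key is narrow (20 px). Its left key is unclear, so I'll check it numerically.

```bash
python3 - <<'E'
from h import *
c,im=pickle.load(open('B.pkl','rb'))
g=cv2.cvtColor(im,cv2.COLOR_RGB2GRAY).astype(np.float32)
def patch(x,y,a,xs,ys):
    ca,sa=np.cos(np.radians(a)),np.sin(np.radians(a)); X,Y=np.meshgrid(xs,ys)
    W=np.c_[(x+X*ca-Y*sa).ravel(),(y+X*sa+Y*ca).ravel()]/1000
    p=proj(c,np.c_[W,np.full(len(W),.040)]).astype(np.float32)
    return cv2.remap(g,p[:,0].reshape(X.shape),p[:,1].reshape(X.shape),1).astype(int)
ys=np.arange(22,-23,-2.)
for n,xs in(('L',np.arange(-62,-43,2.)),('R',np.arange(44,63,2.))):
    print(n,xs.astype(int).tolist())
    for yy,r in zip(ys,patch(606,-198,102.5,xs,ys)): print(int(yy),r.tolist())
k=im[110:215,355:525]; save('t4.png',k,None,4.5)
E
```

```text
L [-62, -60, -58, -56, -54, -52, -50, -48, -46, -44]
22 [164, 164, 149, 98, 121, 193, 202, 201, 203, 201]
20 [165, 166, 149, 97, 119, 196, 206, 203, 202, 202]
18 [165, 166, 155, 102, 118, 194, 206, 203, 202, 203]
16 [166, 166, 164, 122, 119, 197, 206, 203, 200, 200]
14 [167, 166, 165, 128, 119, 194, 206, 202, 198, 199]
12 [165, 167, 166, 129, 119, 195, 206, 205, 204, 204]
10 [166, 166, 164, 126, 117, 195, 205, 203, 203, 203]
8 [165, 167, 165, 128, 113, 158, 163, 186, 204, 204]
6 [167, 167, 165, 126, 105, 138, 171, 189, 205, 205]
4 [168, 167, 164, 125, 105, 150, 199, 205, 204, 204]
2 [167, 167, 167, 129, 108, 146, 199, 205, 204, 204]
0 [167, 168, 166, 128, 102, 146, 198, 204, 201, 202]
-2 [167, 168, 166, 130, 103, 140, 198, 205, 201, 201]
-4 [164, 165, 165, 128, 101, 142, 199, 204, 202, 203]
-6 [128, 139, 147, 119, 102, 144, 198, 205, 203, 203]
-8 [116, 114, 111, 101, 105, 142, 197, 204, 202, 202]
-10 [158, 149, 132, 98, 101, 144, 198, 203, 205, 204]
-12 [171, 171, 154, 100, 104, 148, 198, 205, 202, 203]
-14 [172, 173, 160, 102, 111, 156, 198, 204, 202, 202]
-16 [173, 173, 158, 99, 11
[... 777 characters left out ...]
47, 178, 173, 164, 166, 168, 167, 166, 166, 165]
0 [119, 105, 123, 158, 168, 166, 167, 166, 167, 166]
-2 [116, 94, 139, 197, 191, 168, 166, 166, 167, 166]
-4 [122, 93, 141, 203, 194, 168, 167, 166, 166, 165]
-6 [130, 108, 139, 198, 190, 169, 167, 167, 165, 166]
-8 [161, 184, 167, 190, 185, 169, 168, 166, 166, 166]
-10 [167, 202, 193, 172, 169, 168, 167, 167, 167, 166]
-12 [166, 202, 195, 171, 168, 167, 167, 167, 165, 167]
-14 [167, 201, 193, 170, 166, 167, 168, 168, 166, 166]
-16 [168, 202, 194, 172, 168, 168, 167, 166, 168, 167]
-18 [165, 202, 195, 171, 168, 168, 168, 167, 167, 167]
-20 [162, 200, 195, 171, 168, 169, 168, 168, 167, 167]
-22 [160, 201, 194, 172, 169, 168, 168, 168, 168, 168]
```

View pics/t4.png

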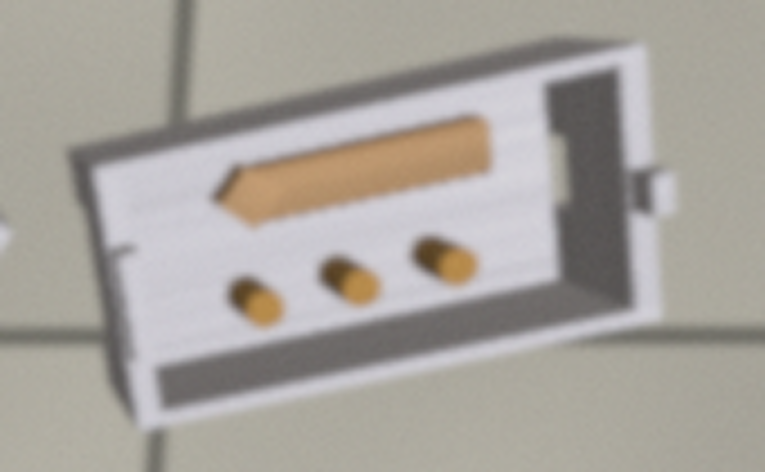

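The left dark key spans y = 8 to -15, so it is 23 mm wide, and t4's heading is -77.5°. Now I'll refine the rim outlines from the same close views.

```bash
cat >> h.py <<'E'
def rim(c,im,x,y,a,z=.034,th=186,it=3):
    """refine open tray rim pose (mm,deg): outermost bright crossings, away from the keys"""
    g=cv2.cvtColor(im,cv2.COLOR_RGB2GRAY).astype(np.float32)
    for _ in range(it):
        ca,sa=np.cos(np.radians(a)),np.sin(np.radians(a)); xs=np.arange(-70,70.1,.5); ys=np.arange(-45,45.1,.5)
        X,Y=np.meshgrid(xs,ys); W=np.c_[(x+X*ca-Y*sa).ravel(),(y+X*sa+Y*ca).ravel()]/1000
        p=proj(c,np.c_[W,np.full(len(W),z)]).astype(np.float32)
        P=cv2.remap(g,p[:,0].reshape(X.shape),p[:,1].reshape(X.shape),1)>th
        r=[(ys[i],xs[np.where(P[i])[0][[0,-1]]]) for i in range(len(ys)) if 14<abs(ys[i])<22 and P[i].any()]
        q=[(xs[j],ys[np.where(P[:,j])[0][[0,-1]]]) for j in range(len(xs)) if abs(xs[j])<40 and P[:,j].any()]
        ex=np.median([b for _,b in r],0); ey=np.median([b for _,b in q],0)
        sl=np.median([np.polyfit([k for k,_ in q],[b[s] for _,b in q],1)[0] for s in(0,1)])
        dx,dy=ex.mean(),ey.mean(); x,y=x+dx*ca-dy*sa,y+dx*sa+dy*ca; a+=np.degrees(np.arctan(sl))
    return round(x,1),round(y,1),round(a,1),'size',np.round([np.ptp(ex),np.ptp(ey)],1)
E
python3 - <<'E'
from h import *
T={'t1':(451,-181,51),'t2':(464,-346,50),'t3':(543,-473,32),'t4':(606,-198,102.5),'t5':(598,-325,54.5)}
for k,v in T.items():
    c,im=pickle.load(open('A.pkl' if k in('t1','t2') else 'B.pkl','rb')); print(k,rim(c,im,*v))
E
```

```text
t1 (np.float64(450.5), np.float64(-180.0), np.float64(50.9), 'size', array([104.,  53.]))
t2 (np.float64(464.8), np.float64(-346.6), np.float64(49.9), 'size', array([104.,  54.]))
t3 (np.float64(543.0), np.float64(-474.5), np.float64(31.9), 'size', array([102.5,  53. ]))
t4 (np.float64(610.3), np.float64(-196.8), np.float64(103.1), 'size', array([103.,  53.]))
t5 (np.float64(598.6), np.float64(-326.8), np.float64(53.6), 'size', array([104.,  53.]))
```

All five trays measure 103-104 x 53-54 mm. First tray is t1: grasp at heading 51-180 = -129°, turning on the way.

play_rows(deltas=[[-14.2,9.3,0,0,0,-9.9,85],[-14.2,9.3,0,0,0,-9.9,85],[-14.2,9.3,0,0,0,-9.9,85],[-14.2,9.3,0,0,0,-9.9,85],[-14.2,9.3,0,0,0,-9.9,85],[-14.2,9.3,0,0,0,-9.9,85],[-14.2,9.3,0,0,0,-9.9,85],[-14.2,9.3,0,0,0,-9.9,85]])

```text
clock: 19.48
position: [0.5209, -0.2263, 0.1614]
tool_rot: [1.708, 1.569, 0.316]
force: [0.3, -0.2, -0.4]
grip_width: 0.0852
```

play_rows(deltas=[[-14.2,9.3,0,0,0,-9.9,85],[-14.2,9.3,0,0,0,-9.9,85],[-14.2,9.3,0,0,0,-9.9,85],[-14.2,9.3,0,0,0,-9.9,85],[-14.6,9.4,0,0,0,-10,85],[0,0,0,0,0,0,85],[0,0,0,0,0,0,85]])

```text
clock: 20.35
position: [0.451, -0.18, 0.1608]
tool_rot: [2.437, 1.569, 0.19]
force: [0.5, 0.6, 0.0]
grip_width: 0.0849
```

```bash
cat > chk.py <<'E'
import sys
from h import *
# args: x y a (tray estimate), looks at it from the wrist, prints the move for a grasp at heading a or a-180
x,y,a=map(float,sys.argv[1:4]); s,R,w=tool(); c,im=grabw('cur.pkl'); r=rim(c,im,x,y,a); print(r)
print('shift',round(r[0]-s['position'][0]*1000,1),round(r[1]-s['position'][1]*1000,1),'z',round(s['position'][2]*1000,1),'turn',[round((r[2]+k-(w-90)+180)%360-180,1) for k in(0,180)],'q7',s['qpos'][6].round(2))
E
python3 chk.py 450.5 -180 51
```

```text
[ 0.451  -0.18    0.1608] -128.7
(np.float64(450.3), np.float64(-181.0), np.float64(50.3), 'size', array([103.,  54.]))
shift -0.7 -1.0 z 160.8 turn [np.float64(179.0), np.float64(-1.0)] q7 0.13
```

play_rows(deltas=[[-0.6,-0.6,-40,0,0,-0.7,85],[0,0,-40,0,0,0,85],[0,0,-40,0,0,0,85],[0,0,-27,0,0,0,85],[0,0,-9,0,0,0,85],[0,0,0,0,0,0,60],[0,0,0,0,0,0,45],[0,0,0,0,0,0,45]], grip_force=40)

```text
clock: 21.4
position: [0.4504, -0.1806, 0.0053]
tool_rot: [1.963, 1.569, -0.299]
force: [-1.7, 0.0, 9.5]
grip_width: 0.0534
```

play_rows(deltas=[[0,0,0,0,0,0,45],[0,0,0,0,0,0,45]])

```text
clock: 21.65
position: [0.4504, -0.1805, 0.0053]
tool_rot: [1.976, 1.569, -0.285]
force: [-2.9, -0.7, 9.7]
grip_width: 0.0533
```

play_rows(deltas=[[0,0,15,0,0,0,45],[0,0,35,0,0,0,45],[0,0,50,0,0,0,45],[0,0,50,0,0,0,45],[0,0,30,0,0,0,45],[0,0,0,0,0,0,45],[0,0,0,0,0,0,45]])

```text
clock: 22.52
position: [0.4496, -0.1798, 0.1843]
tool_rot: [-2.331, 1.57, 1.69]
force: [0.3, 0.7, -1.3]
grip_width: 0.0538
```

play_rows(deltas=[[7.2,45.7,2,0,0,0.5,45],[7.2,45.7,2,0,0,0.5,45],[7.2,45.7,0,0,0,0.5,45],[7.2,45.7,0,0,0,0.5,45],[7.2,45.7,0,0,0,0.5,45],[7.2,45.7,0,0,0,0.5,45],[7.2,45.7,0,0,0,0.5,45],[7.2,45.7,0,0,0,0.5,45]])

```text
clock: 23.52
position: [0.507, 0.1865, 0.1874]
tool_rot: [-0.38, 1.569, -2.573]
force: [0.3, -0.5, -0.3]
grip_width: 0.0531
```

play_rows(deltas=[[7.2,45.7,0,0,0,0.4,45],[7.2,45.7,0,0,0,0,45],[0,0,-20,0,0,0,45],[0,0,-25,0,0,0,45],[0,0,0,0,0,0,45],[0,0,0,0,0,0,45]])

```text
clock: 24.28
position: [0.5221, 0.2759, 0.1436]
tool_rot: [0.559, 1.57, -1.628]
force: [0.5, -0.7, -0.7]
grip_width: 0.0534
```

```bash
cat > at.py <<'E'
from h import *
s,R,w=tool(); u=np.array([np.cos(np.radians(55)),np.sin(np.radians(55))]); v=np.array([-u[1],u[0]]); D=np.array([522.1,276.5])
d=D-s['position'][:2]*1000; print('pos',(s['position']*1000).round(1),'head',round(w-90,1),'to deck',d.round(1),'u,v',(d@u).round(1),(d@v).round(1),'f',s['force'].round(1),'q7',s['qpos'][6].round(2),'tilt',R[:,0].round(4))
E
python3 at.py
```

```text
pos [522.1 275.9 143.6] head -125.3 to deck [0.  0.6] u,v 0.5 0.3 f [ 0.5 -0.7 -0.7] q7 -0.64 tilt [-0.e+00 -3.e-04 -1.e+00]
```

play_rows(deltas=[[0,0.5,-9,0,0,0.3,45],[0,0,-5,0,0,0,45],[0,0,-3,0,0,0,45],[0,0,0,0,0,0,45]])

```text
clock: 24.78
position: [0.5218, 0.2771, 0.1261]
tool_rot: [-0.283, 1.57, -2.463]
force: [0.3, -0.7, -1.2]
grip_width: 0.0532
```

play_rows(deltas=[[0,0,-2,0,0,0,45],[0,0,-2,0,0,0,45],[0,0,0,0,0,0,45]])

```text
clock: 25.15
position: [0.5218, 0.2772, 0.1221]
tool_rot: [-0.469, 1.571, -2.649]
force: [-0.2, -0.3, -1.9]
grip_width: 0.0533
```

play_rows(deltas=[[0,0,-1,0,0,0,45],[0,0,-1,0,0,0,45],[0,0,0,0,0,0,45]])

```text
clock: 25.52
position: [0.5219, 0.2772, 0.1203]
tool_rot: [-2.814, 1.571, 1.289]
force: [-1.0, 0.0, 0.1]
grip_width: 0.0536
```

No force all the way down, so the notches are over the keys. I'll release and back off upward to look.

play_rows(deltas=[[0,0,-1,0,0,0,45],[0,0,0,0,0,0,55],[0,0,0,0,0,0,85],[0,0,0,0,0,0,85],[0,0,0,0,0,0,85],[0,0,50,0,0,0,85],[0,0,55,0,0,0,85],[-12,-17,55,0,0,0,85]])

```text
clock: 26.52
position: [0.5098, 0.2606, 0.2808]
tool_rot: [1.173, 1.57, -1.006]
force: [-0.3, 0.6, 0.8]
grip_width: 0.0849
```

play_rows(deltas=[[-5,-17,15,0,0,0,85],[0,0,0,0,0,0,85],[0,0,0,0,0,0,85]])

```text
clock: 26.9
position: [0.5044, 0.2437, 0.2931]
tool_rot: [-0.57, 1.569, -2.749]
force: [-0.3, 0.9, 0.2]
grip_width: 0.0855
```

```bash
cat > stk.py <<'E'
import sys
from h import *
# tray on stack at level k (0..): rim height 116+34(k+1); compare centre/size with deck
k=int(sys.argv[1]); c,im=grabw('stk%d.pkl'%k); z=(116+34*(k+1))/1000
u=np.array([np.cos(np.radians(55)),np.sin(np.radians(55))]); v=np.array([-u[1],u[0]]); D=np.array([522.1,276.5])
for zz in (z-.004,z,z+.006):
    r=rim(c,im,*D,55,zz); d=np.array(r[:2])-D; print(round(zz,3),r,'rel u,v',(d@u).round(1),(d@v).round(1))
E
python3 stk.py 0; python3 - <<'E'
from h import *
t=vision.grab_frame('top'); np.save('t5.npy',t)
b=t.astype(int)
m=((b[:,:,2]-b[:,:,0]>-2)&(b[:,:,2]>115)).astype(np.uint8)
m[:,:340]=0;m[:180]=0;m[290:]=0;m[:,510:]=0
m=cv2.morphologyEx(m,cv2.MORPH_CLOSE,np.ones((5,5)))
for r in rects('top',m,.034): print('tray',r)
E
```

```text
[0.5044 0.2437 0.2931] -124.9
0.146 (np.float64(521.5), np.float64(276.0), np.float64(55.2), 'size', array([103.5,  53. ])) rel u,v -0.8 0.2
0.15 (np.float64(521.7), np.float64(276.3), np.float64(55.2), 'size', array([102. ,  52.5])) rel u,v -0.4 0.2
0.156 (np.float64(522.4), np.float64(276.9), np.float64(55.3), 'size', array([100.,  51.])) rel u,v 0.5 -0.0
tray (array([ 465.3, -347.8]), [np.float64(55.0), np.float64(106.6)], 50.4)
tray (array([ 544.2, -475.8]), [np.float64(54.6), np.float64(105.6)], 32.0)
tray (array([ 610.5, -199. ]), [np.float64(55.3), np.float64(106.5)], 101.8)
tray (array([ 599.8, -328.2]), [np.float64(55.1), np.float64(105.2)], 53.5)
```

Tray 1 is down on its keys: 102-103 x 53 mm at rim height 150, under 1 mm off. The other four trays have not moved. Next is t2.

play_rows(deltas=[[-3.3,-49.2,0,0,0,-0.4,85],[-3.3,-49.2,0,0,0,-0.4,85],[-3.3,-49.2,-10,0,0,-0.4,85],[-3.3,-49.2,-10,0,0,-0.4,85],[-3.3,-49.2,-10,0,0,-0.4,85],[-3.3,-49.2,-10,0,0,-0.4,85],[-3.3,-49.2,-15,0,0,-0.4,85],[-3.3,-49.2,-15,0,0,-0.4,85]])

```text
clock: 28.0
position: [0.4783, -0.1516, 0.2231]
tool_rot: [-0.674, 1.57, -2.91]
force: [1.0, 0.2, 0.1]
grip_width: 0.085
```

play_rows(deltas=[[-3.3,-49.2,-15,0,0,-0.5,85],[-3.3,-49.2,-15,0,0,-0.5,85],[-3.3,-49.2,-15,0,0,-0.5,85],[-3.3,-49.2,-15,0,0,-0.5,85],[0,0,0,0,0,0,85],[0,0,0,0,0,0,85]])

```text
clock: 28.75
position: [0.4651, -0.3468, 0.1634]
tool_rot: [-1.378, 1.569, 2.634]
force: [0.5, 1.0, 0.9]
grip_width: 0.085
```

```bash
python3 chk.py 464.8 -346.6 49.9
```

```text
[ 0.4651 -0.3468  0.1634] -130.1
(np.float64(464.5), np.float64(-346.5), np.float64(49.9), 'size', array([103. ,  53.5]))
shift -0.6 0.3 z 163.4 turn [np.float64(-180.0), np.float64(0.0)] q7 0.36
```

play_rows(deltas=[[-0.4,0.2,-40,0,0,0,85],[0,0,-40,0,0,0,85],[0,0,-40,0,0,0,85],[0,0,-29,0,0,0,85],[0,0,-9,0,0,0,85],[0,0,0,0,0,0,60],[0,0,0,0,0,0,45],[0,0,0,0,0,0,45]])

```text
clock: 29.8
position: [0.4655, -0.3471, 0.0076]
tool_rot: [1.999, 1.569, -0.271]
force: [-0.8, 2.6, 9.7]
grip_width: 0.0535
```

play_rows(deltas=[[0,0,0,0,0,0,45],[0,0,0,0,0,0,45]])

```text
clock: 30.05
position: [0.4655, -0.3471, 0.0076]
tool_rot: [2.029, 1.569, -0.242]
force: [-0.6, 2.5, 9.3]
grip_width: 0.0531
```

play_rows(deltas=[[0,0,15,0,0,0,45],[0,0,35,0,0,0,45],[0,0,50,0,0,0,45],[4.4,47.9,50,0,0,0.4,45],[4.4,47.9,35,0,0,0.4,45],[4.4,47.9,20,0,0,0.4,45],[4.4,47.9,0,0,0,0.4,45],[4.4,47.9,0,0,0,0.4,45]])

```text
clock: 31.05
position: [0.4863, -0.1107, 0.2077]
tool_rot: [2.727, 1.569, 0.49]
force: [0.4, 0.3, -1.8]
grip_width: 0.0537
```

play_rows(deltas=[[4.4,47.9,0,0,0,0.4,45],[4.4,47.9,0,0,0,0.4,45],[4.4,47.9,0,0,0,0.4,45],[4.4,47.9,0,0,0,0.4,45],[4.4,47.9,0,0,0,0.4,45],[4.4,47.9,0,0,0,0.4,45],[4.5,48,0,0,0,0.4,45],[4.5,48,0,0,0,0.3,45]])

```text
clock: 32.05
position: [0.5216, 0.2727, 0.2077]
tool_rot: [3.073, 1.57, 0.891]
force: [1.0, -0.4, -1.9]
grip_width: 0.0529
```

play_rows(deltas=[[0,0,-20,0,0,0,45],[0,0,-18,0,0,0,45],[0,0,0,0,0,0,45],[0,0,0,0,0,0,45]])

```text
clock: 32.55
position: [0.5222, 0.2703, 0.169]
tool_rot: [2.682, 1.57, 0.499]
force: [0.5, -0.5, -2.0]
grip_width: 0.0535
```

```bash
python3 at.py
```

```text
pos [522.2 270.3 169. ] head -125.1 to deck [-0.1  6.2] u,v 5.0 3.6 f [ 0.5 -0.5 -2. ] q7 -0.63 tilt [ 4.e-04  2.e-04 -1.e+00]
```

play_rows(deltas=[[0.8,5.7,0,0,0,0.1,45],[0,0,-3,0,0,0,45],[0,0,-3,0,0,0,45],[0,0,-2,0,0,0,45],[0,0,0,0,0,0,45]])

```text
clock: 33.17
position: [0.5225, 0.2767, 0.1602]
tool_rot: [-0.204, 1.57, -2.384]
force: [-0.2, -0.6, -1.5]
grip_width: 0.0537
```

play_rows(deltas=[[0,0,-2,0,0,0,45],[0,0,-1,0,0,0,45],[0,0,-1,0,0,0,45],[0,0,0,0,0,0,45]])

```text
clock: 33.67
position: [0.5226, 0.2768, 0.1564]
tool_rot: [-2.706, 1.571, 1.397]
force: [-0.4, -1.3, 0.6]
grip_width: 0.0532
```

play_rows(deltas=[[0,0,-1,0,0,0,45],[0,0,0,0,0,0,55],[0,0,0,0,0,0,85],[0,0,0,0,0,0,85],[0,0,0,0,0,0,85],[0,0,50,0,0,0,85],[0,0,55,0,0,0,85],[-12,-17,45,0,0,0,85]])

```text
clock: 34.67
position: [0.5109, 0.2602, 0.3071]
tool_rot: [2.151, 1.57, -0.029]
force: [-0.3, 0.1, 0.5]
grip_width: 0.0853
```

play_rows(deltas=[[-5,-17,20,0,0,0,85],[0,0,0,0,0,0,85],[0,0,0,0,0,0,85]])

```text
clock: 35.05
position: [0.5053, 0.2435, 0.3246]
tool_rot: [-0.912, 1.57, -3.092]
force: [0.2, -0.5, -0.0]
grip_width: 0.0848
```

```bash
python3 stk.py 1
```

```text
[0.5053 0.2435 0.3246] -124.9
0.18 (np.float64(522.4), np.float64(276.0), np.float64(55.2), 'size', array([103.5,  53. ])) rel u,v -0.2 -0.5
0.184 (np.float64(522.7), np.float64(276.1), np.float64(55.2), 'size', array([102.,  52.])) rel u,v 0.0 -0.7
0.19 (np.float64(523.5), np.float64(276.7), np.float64(55.2), 'size', array([100.,  51.])) rel u,v 1.0 -1.0
```

Tray 2 is home at level 2. Next is t5.

play_rows(deltas=[[7.2,-43.9,0,0,0,0,85],[7.2,-43.9,0,0,0,0,85],[7.2,-43.9,-5,0,0,0,85],[7.2,-43.9,-10,0,0,0,85],[7.2,-43.9,-10,0,0,0,85],[7.2,-43.9,-15,0,0,0,85],[7.2,-43.9,-15,0,0,0,85],[7.2,-43.9,-15,0,0,0,85]])

```text
clock: 36.1
position: [0.5634, -0.1093, 0.2537]
tool_rot: [-0.911, 1.569, -3.09]
force: [0.7, 0.4, 0.0]
grip_width: 0.0851
```

play_rows(deltas=[[7.2,-43.9,-15,0,0,-0.3,85],[7.2,-43.9,-15,0,0,-0.3,85],[7.2,-43.9,-20,0,0,-0.3,85],[7.2,-43.9,-20,0,0,-0.3,85],[7,-43.9,-21,0,0,-0.3,85],[0,0,0,0,0,0,85],[0,0,0,0,0,0,85]])

```text
clock: 36.98
position: [0.5989, -0.3274, 0.1632]
tool_rot: [-1.454, 1.569, 2.623]
force: [0.3, -0.0, -0.3]
grip_width: 0.0853
```

```bash
python3 chk.py 598.6 -326.8 53.6
```

```text
[ 0.5989 -0.3274  0.1632] -126.4
(np.float64(598.3), np.float64(-326.9), np.float64(53.7), 'size', array([103.,  53.]))
shift -0.6 0.5 z 163.2 turn [np.float64(-179.9), np.float64(0.1)] q7 0.26
```

play_rows(deltas=[[-0.5,0.4,-40,0,0,0,85],[0,0,-40,0,0,0,85],[0,0,-40,0,0,0,85],[0,0,-30,0,0,0,85],[0,0,-8,0,0,0,85],[0,0,0,0,0,0,60],[0,0,0,0,0,0,45],[0,0,0,0,0,0,45]])

```text
clock: 38.02
position: [0.5994, -0.3276, 0.008]
tool_rot: [1.912, 1.569, -0.294]
force: [-0.9, 2.3, 8.9]
grip_width: 0.0533
```

play_rows(deltas=[[0,0,0,0,0,0,45],[0,0,0,0,0,0,45]])

```text
clock: 38.28
position: [0.5993, -0.3277, 0.008]
tool_rot: [1.961, 1.569, -0.245]
force: [-0.8, 0.9, 8.5]
grip_width: 0.053
```

play_rows(deltas=[[0,0,15,0,0,0,45],[0,0,35,0,0,0,45],[0,0,50,0,0,0,45],[-5.4,43.1,50,0,0,0.1,45],[-5.4,43.1,50,0,0,0.1,45],[-5.4,43.1,35,0,0,0.1,45],[-5.4,43.1,0,0,0,0.1,45],[-5.4,43.1,0,0,0,0.1,45]])

```text
clock: 39.28
position: [0.5718, -0.1155, 0.2373]
tool_rot: [2.611, 1.569, 0.413]
force: [0.6, -0.0, -1.4]
grip_width: 0.0533
```

play_rows(deltas=[[-5.4,43.1,0,0,0,0.1,45],[-5.4,43.1,0,0,0,0.1,45],[-5.4,43.1,0,0,0,0.1,45],[-5.4,43.1,0,0,0,0.1,45],[-5.4,43.1,0,0,0,0.1,45],[-5.4,43.1,0,0,0,0.1,45],[-5.4,43.1,0,0,0,0.1,45],[-5.4,43.1,0,0,0,0.1,45]])

```text
clock: 40.28
position: [0.5285, 0.2293, 0.2369]
tool_rot: [-3.071, 1.569, 1.028]
force: [0.6, 0.8, -1.5]
grip_width: 0.0529
```

play_rows(deltas=[[-5.4,43.1,0,0,0,0.1,45],[0,0,-20,0,0,0,45],[0,0,-15,0,0,0,45],[0,0,0,0,0,0,45],[0,0,0,0,0,0,45]])

```text
clock: 40.9
position: [0.524, 0.2702, 0.2013]
tool_rot: [2.712, 1.57, 0.529]
force: [-0.3, 0.2, -1.4]
grip_width: 0.0535
```

```bash
python3 at.py
```

```text
pos [524.  270.2 201.3] head -125.1 to deck [-1.9  6.3] u,v 4.1 5.1 f [-0.3  0.2 -1.4] q7 -0.64 tilt [ 4.e-04  3.e-04 -1.e+00]
```

play_rows(deltas=[[-0.8,5.4,1,0,0,0.1,45],[0,0,0,0,0,0,45],[0,0,-3,0,0,0,45],[0,0,-3,0,0,0,45],[0,0,-2,0,0,0,45],[0,0,0,0,0,0,45]])

```text
clock: 41.65
position: [0.5226, 0.2764, 0.1935]
tool_rot: [-0.392, 1.571, -2.573]
force: [-0.2, 0.5, -1.8]
grip_width: 0.0532
```

play_rows(deltas=[[0,0,-2,0,0,0,45],[0,0,-1,0,0,0,45],[0,0,-1,0,0,0,45],[0,0,0,0,0,0,45]])

```text
clock: 42.15
position: [0.523, 0.2767, 0.1902]
tool_rot: [3.076, 1.57, 0.896]
force: [-1.6, -1.3, 8.1]
grip_width: 0.0538
```

play_rows(deltas=[[0,0,0,0,0,0,55],[0,0,0,0,0,0,85],[0,0,0,0,0,0,85],[0,0,0,0,0,0,85],[0,0,50,0,0,0,85],[0,0,55,0,0,0,85],[-12,-17,45,0,0,0,85],[-5,-17,20,0,0,0,85]])

```text
clock: 43.15
position: [0.5058, 0.2419, 0.3619]
tool_rot: [2.877, 1.569, 0.697]
force: [0.8, 0.4, -1.3]
grip_width: 0.0849
```

play_rows(deltas=[[0,0,0,0,0,0,85],[0,0,0,0,0,0,85]])

```text
clock: 43.4
position: [0.5055, 0.2431, 0.3589]
tool_rot: [-0.842, 1.57, -3.022]
force: [0.3, 0.4, -0.7]
grip_width: 0.085
```

```bash
python3 stk.py 2; python3 - <<'E'
from h import *
t=vision.grab_frame('top'); b=t.astype(int)
m=((b[:,:,2]-b[:,:,0]>-2)&(b[:,:,2]>115)).astype(np.uint8)
m[:,:340]=0;m[:180]=0;m[290:]=0;m[:,510:]=0
m=cv2.morphologyEx(m,cv2.MORPH_CLOSE,np.ones((5,5)))
for r in rects('top',m,.034): print('tray',r)
E
```

```text
[0.5055 0.2431 0.3589] -124.9
0.214 (np.float64(522.6), np.float64(275.5), np.float64(55.1), 'size', array([103.,  53.])) rel u,v -0.5 -1.0
0.218 (np.float64(523.0), np.float64(276.0), np.float64(55.2), 'size', array([102.,  52.])) rel u,v 0.1 -1.0
0.224 (np.float64(523.3), np.float64(276.5), np.float64(55.3), 'size', array([99.5, 51. ])) rel u,v 0.7 -1.0
tray (array([ 544.3, -476. ]), [np.float64(55.1), np.float64(105.6)], 32.0)
tray (array([ 611. , -199.1]), [np.float64(55.7), np.float64(106.5)], 102.5)
```

Tray 3 in the stack is home. Next is t3.

play_rows(deltas=[[2.2,-42.2,0,0,0,-1.4,85],[2.2,-42.2,0,0,0,-1.4,85],[2.2,-42.2,-10,0,0,-1.4,85],[2.2,-42.2,-10,0,0,-1.4,85],[2.2,-42.2,-10,0,0,-1.4,85],[2.2,-42.2,-10,0,0,-1.4,85],[2.2,-42.2,-10,0,0,-1.4,85],[2.2,-42.2,-10,0,0,-1.4,85]])

```text
clock: 44.5
position: [0.5233, -0.0961, 0.2986]
tool_rot: [-0.432, 1.57, -2.807]
force: [1.1, 0.4, 0.4]
grip_width: 0.0852
```

play_rows(deltas=[[2.2,-42.2,-15,0,0,-1.4,85],[2.2,-42.2,-15,0,0,-1.4,85],[2.2,-42.2,-15,0,0,-1.4,85],[2.2,-42.2,-15,0,0,-1.4,85],[2.2,-42.2,-15,0,0,-1.4,85],[2.2,-42.2,-15,0,0,-1.4,85],[2.2,-42.2,-15,0,0,-1.4,85],[2.2,-42.2,-15,0,0,-1.2,85]])

```text
clock: 45.5
position: [0.5409, -0.4337, 0.1778]
tool_rot: [-1.268, 1.569, 2.447]
force: [0.9, -0.1, 0.4]
grip_width: 0.085
```

play_rows(deltas=[[2.3,-42.4,-16,0,0,-1,85],[0,0,0,0,0,0,85],[0,0,0,0,0,0,85]])

```text
clock: 45.88
position: [0.5432, -0.4746, 0.1627]
tool_rot: [-1.331, 1.569, 2.368]
force: [0.1, 1.4, 0.0]
grip_width: 0.0852
```

```bash
python3 chk.py 543 -474.5 31.9
```

```text
[ 0.5432 -0.4746  0.1627] -148.1
(np.float64(542.9), np.float64(-474.3), np.float64(31.9), 'size', array([102.5,  53. ]))
shift -0.3 0.3 z 162.7 turn [np.float64(-180.0), np.float64(0.0)] q7 0.11
```

play_rows(deltas=[[-0.9,0.8,-40,0,0,0,85],[0,0,-40,0,0,0,85],[0,0,-40,0,0,0,85],[0,0,-30,0,0,0,85],[0,0,-8,0,0,0,85],[0,0,0,0,0,0,60],[0,0,0,0,0,0,45],[0,0,0,0,0,0,45]])

```text
clock: 46.92
position: [0.5431, -0.4747, 0.0075]
tool_rot: [2.04, 1.569, -0.544]
force: [-0.3, 2.1, 8.0]
grip_width: 0.0531
```

play_rows(deltas=[[0,0,0,0,0,0,45],[0,0,0,0,0,0,45]])

```text
clock: 47.18
position: [0.5431, -0.4747, 0.0075]
tool_rot: [2.087, 1.569, -0.498]
force: [-0.8, 1.9, 9.2]
grip_width: 0.0534
```

play_rows(deltas=[[0,0,15,0,0,0,45],[0,0,35,0,0,0,45],[0,0,50,0,0,0,45],[-1.1,41.7,50,0,0,1.3,45],[-1.1,41.7,50,0,0,1.3,45],[-1.1,41.7,40,0,0,1.3,45],[-1.1,41.7,30,0,0,1.3,45],[-1.1,41.7,0,0,0,1.3,45]])

```text
clock: 48.18
position: [0.5371, -0.2686, 0.2749]
tool_rot: [2.324, 1.567, -0.147]
force: [-0.1, 1.2, -3.0]
grip_width: 0.0529
```

play_rows(deltas=[[-1.1,41.7,0,0,0,1.3,45],[-1.1,41.7,0,0,0,1.3,45],[-1.1,41.7,0,0,0,1.3,45],[-1.1,41.7,0,0,0,1.3,45],[-1.1,41.7,0,0,0,1.3,45],[-1.1,41.7,0,0,0,1.3,45],[-1.1,41.7,0,0,0,1.3,45],[-1.1,41.7,0,0,0,1.3,45]])

```text
clock: 49.18
position: [0.5277, 0.0655, 0.2727]
tool_rot: [-3.043, 1.569, 0.95]
force: [0.7, -0.6, -2.9]
grip_width: 0.0536
```

play_rows(deltas=[[-1.1,41.7,0,0,0,1.3,45],[-1.1,41.7,0,0,0,1.3,45],[-1.1,41.7,0,0,0,1.3,45],[-1.1,41.7,0,0,0,1.3,45],[-1.1,41.7,0,0,0,1.3,45],[0,0,-20,0,0,0,45],[0,0,0,0,0,0,45],[0,0,0,0,0,0,45]])

```text
clock: 50.18
position: [0.5229, 0.2722, 0.2529]
tool_rot: [2.874, 1.57, 0.696]
force: [-0.4, 0.5, -1.4]
grip_width: 0.0529
```

```bash
python3 at.py
```

```text
pos [522.9 272.2 252.9] head -124.8 to deck [-0.8  4.3] u,v 3.0 3.1 f [-0.4  0.5 -1.4] q7 -0.68 tilt [ 7.e-04  6.e-04 -1.e+00]
```

play_rows(deltas=[[0,3.4,-8,0,0,0,45],[0,0,-8,0,0,0,45],[0,0,0,0,0,0,45],[0,0,-3,0,0,0,45],[0,0,-3,0,0,0,45],[0,0,-3,0,0,0,45],[0,0,0,0,0,0,45]])

```text
clock: 51.05
position: [0.5232, 0.2761, 0.2276]
tool_rot: [2.809, 1.569, 0.632]
force: [-2.6, -3.0, 12.2]
grip_width: 0.0533
```

play_rows(deltas=[[0,0,-2,0,0,0,45],[0,0,-1,0,0,0,45],[0,0,0,0,0,0,45]])

```text
clock: 51.42
position: [0.5239, 0.2755, 0.2263]
tool_rot: [2.739, 1.568, 0.561]
force: [-10.4, -7.8, 39.7]
grip_width: 0.0533
```

Contact came about 2 mm early, so I'll relieve the force, release and look.

play_rows(deltas=[[0,0,2.5,0,0,0,45],[0,0,0,0,0,0,55],[0,0,0,0,0,0,85],[0,0,0,0,0,0,85],[0,0,0,0,0,0,85],[0,0,50,0,0,0,85],[0,0,50,0,0,0,85],[-12,-17,45,0,0,0,85]])

```text
clock: 52.42
position: [0.5107, 0.2598, 0.3726]
tool_rot: [1.448, 1.57, -0.728]
force: [0.6, -0.5, 1.1]
grip_width: 0.0851
```

play_rows(deltas=[[-5,-17,20,0,0,0,85],[0,0,0,0,0,0,85],[0,0,0,0,0,0,85]])

```text
clock: 52.8
position: [0.5053, 0.2429, 0.3901]
tool_rot: [-0.673, 1.57, -2.849]
force: [0.7, -0.9, -0.1]
grip_width: 0.0849
```

```bash
python3 stk.py 3; python3 - <<'E'
from h import *
c,im=pickle.load(open('stk3.pkl','rb')); s=vision.grab_frame('scene'); np.save('s3.npy',s)
A=im[40:330,160:480]; A=cv2.resize(A,(480,435)); B=cv2.resize(s[60:220,370:490],(316,435))
save('stk3.png',np.hstack([A,B]))
E
```

```text
[0.5053 0.2429 0.3901] -124.7
0.248 (np.float64(516.9), np.float64(275.2), np.float64(55.9), 'size', array([100.5,  52. ])) rel u,v -4.0 3.5
0.252 (np.float64(517.2), np.float64(275.6), np.float64(55.9), 'size', array([99. , 51.5])) rel u,v -3.5 3.5
0.258 (np.float64(517.9), np.float64(276.2), np.float64(55.9), 'size', array([96.8, 50.5])) rel u,v -2.7 3.3
```

View pics/stk3.png

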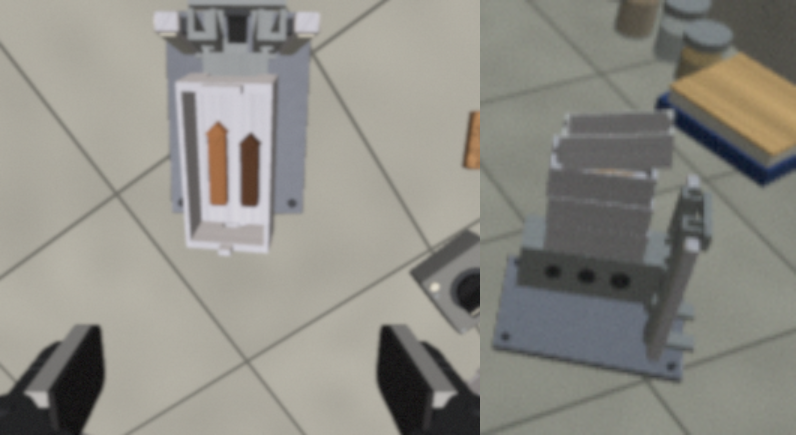

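The scene half of that picture shows the third tray in the stack (behind 610,150) tilted and shifted. It had read as home when I left it, so it was knocked while I was away. The top tray now sits tilted on it. I'll take the top tray off again, park it on the table, then mend the third.

play_rows(deltas=[[6,16,0,0,0,0.6,85],[6,16.5,-30,0,0,0,85],[0,0,-45,0,0,0,85],[0,0,-45,0,0,0,85],[0,0,-25,0,0,0,85],[0,0,-14,0,0,0,85],[0,0,0,0,0,0,85],[0,0,0,0,0,0,85]])

```text
clock: 53.9
position: [0.5181, 0.2751, 0.233]
tool_rot: [2.696, 1.57, 0.529]
force: [0.1, 1.0, 0.7]
grip_width: 0.0844
```

play_rows(deltas=[[0,0,0,0,0,0,60],[0,0,0,0,0,0,45],[0,0,0,0,0,0,45],[0,0,0,0,0,0,45],[0,0,0,0,0,0,45]])

```text
clock: 54.52
position: [0.5179, 0.2749, 0.2329]
tool_rot: [2.946, 1.57, 0.78]
force: [-1.6, -0.5, 6.8]
grip_width: 0.0544
```

play_rows(deltas=[[0,0,10,0,0,0,45],[0,0,20,0,0,0,45],[0,0,30,0,0,0,45],[0,0,20,0,0,0,45],[0,0,0,0,0,0,45]])

```text
clock: 55.15
position: [0.518, 0.2749, 0.3135]
tool_rot: [2.885, 1.569, 0.718]
force: [0.2, 1.4, -3.1]
grip_width: 0.0543
```

play_rows(deltas=[[-6.2,-41.4,0,0,0,0,45],[-6.2,-41.4,0,0,0,0,45],[-6.2,-41.4,0,0,0,0,45],[-6.2,-41.4,-10,0,0,0,45],[-6.2,-41.4,-20,0,0,0,45],[-6.2,-41.4,-25,0,0,0,45],[-6.2,-41.4,-30,0,0,0,45],[-6.2,-41.4,-30,0,0,0,45]])

```text
clock: 56.15
position: [0.4672, -0.0574, 0.1958]
tool_rot: [-0.686, 1.57, -2.852]
force: [0.8, -0.5, -2.1]
grip_width: 0.0541
```

play_rows(deltas=[[-6.2,-41.4,-30,0,0,0,45],[-6.2,-41.4,-40,0,0,0,45],[-6.2,-41.4,-40,0,0,0,45],[0,0,-40,0,0,0,45],[0,0,-25,0,0,0,45],[0,0,0,0,0,0,45]])

```text
clock: 56.9
position: [0.4479, -0.1806, 0.0207]
tool_rot: [-1.137, 1.567, 2.979]
force: [0.6, -0.8, -1.6]
grip_width: 0.0533
```

```bash
python3 at.py; python3 - <<'E'
from h import *
t=vision.grab_frame('top'); np.save('t6.npy',t); s=vision.grab_frame('scene'); np.save('s6.npy',s)
E
```

```text
pos [ 447.9 -180.6   20.7] head -124.2 to deck [ 74.2 457.1] u,v 417.0 201.4 f [ 0.6 -0.8 -1.6] q7 0.44 tilt [-3.3e-03  5.0e-04 -1.0e+00]
```

play_rows(deltas=[[0,0,-4,0,0,0,45],[0,0,-4,0,0,0,45],[0,0,0,0,0,0,45]])

```text
clock: 57.38
position: [0.4511, -0.1806, 0.0151]
tool_rot: [1.979, 1.568, -0.186]
force: [5.3, 1.7, 5.5]
grip_width: 0.0533
```

play_rows(deltas=[[0,0,0,0,0,0,58],[0,0,0,0,0,0,85],[0,0,0,0,0,0,85],[0,0,50,0,0,0,85],[0,0,50,0,0,0,85],[0,0,50,0,0,0,85],[0,0,0,0,0,0,85],[0,0,0,0,0,0,85]])

```text
clock: 58.38
position: [0.4493, -0.1802, 0.1638]
tool_rot: [-2.297, 1.57, 1.821]
force: [-0.2, 1.0, -0.6]
grip_width: 0.0853
```

```bash
python3 chk.py 448 -180.6 55.8; python3 - <<'E'
from h import *
t=np.load('t6.npy'); s=np.load('s6.npy'); c=cam('top')
p=proj(c,[[.5225,.276,.2]])[0]; print(p); x,y=p.astype(int)
A=cv2.resize(t[y-40:y+40,x-45:x+45],(490,436),interpolation=cv2.INTER_CUBIC)
q=proj(cam('scene'),[[.5225,.276,.2]])[0].astype(int); B=cv2.resize(s[q[1]-50:q[1]+60,q[0]-38:q[0]+38],(301,436),interpolation=cv2.INTER_CUBIC)
save('t6.png',np.hstack([A,B])); print(q)
E
```

```text
[ 0.4493 -0.1802  0.1638] -124.1
(np.float64(452.5), np.float64(-180.6), np.float64(55.8), 'size', array([103.,  54.]))
shift 3.2 -0.4 z 163.8 turn [np.float64(179.9), np.float64(-0.1)] q7 0.24
[171.19628554 237.51810651]
[419 122]
```

play_rows(deltas=[[0,0,50,0,0,0,85],[5,40,50,0,0,0,85],[5,42.3,50,0,0,0,85],[5,42.3,30,0,0,0,85],[5.6,42.3,10,0,0,0,85],[6,42.3,0,0,0,0,85],[6,42.3,0,0,0,-0.4,85],[6,42.3,0,0,0,-0.4,85]])

```text
clock: 59.42
position: [0.4874, 0.1103, 0.3479]
tool_rot: [-0.407, 1.57, -2.587]
force: [0.0, 0.1, 0.0]
grip_width: 0.085
```

play_rows(deltas=[[6,42.3,0,0,0,0,85],[6,42.3,0,0,0,0,85],[6,42.3,0,0,0,0,85],[0,0,0,0,0,0,85],[0,0,0,0,0,0,85]])

```text
clock: 60.05
position: [0.5055, 0.2348, 0.3479]
tool_rot: [0.008, 1.569, -2.173]
force: [-0.1, -0.5, 0.3]
grip_width: 0.0849
```

```bash
python3 stk.py 2; python3 - <<'E'
from h import *
c,im=pickle.load(open('stk2.pkl','rb')); s=vision.grab_frame('scene'); np.save('s7.npy',s)
p=proj(c,[[.5225,.276,.2]])[0].astype(int); print(p)
A=cv2.resize(im[max(p[1]-75,0):p[1]+75,p[0]-75:p[0]+75],(480,480),interpolation=cv2.INTER_CUBIC)
B=cv2.resize(s[72:182,381:457],(316,480),interpolation=cv2.INTER_CUBIC)
save('fix.png',np.hstack([A,B]))
E
```

```text
[0.5055 0.2348 0.3479] -125.0
0.214 (np.float64(516.2), np.float64(271.5), np.float64(55.8), 'size', array([108.,  53.])) rel u,v -7.5 2.0
0.218 (np.float64(516.4), np.float64(271.9), np.float64(55.8), 'size', array([106.,  52.])) rel u,v -7.0 2.0
0.224 (np.float64(517.4), np.float64(272.4), np.float64(55.8), 'size', array([104.,  51.])) rel u,v -6.1 1.5
[308 141]
```

View pics/fix.png

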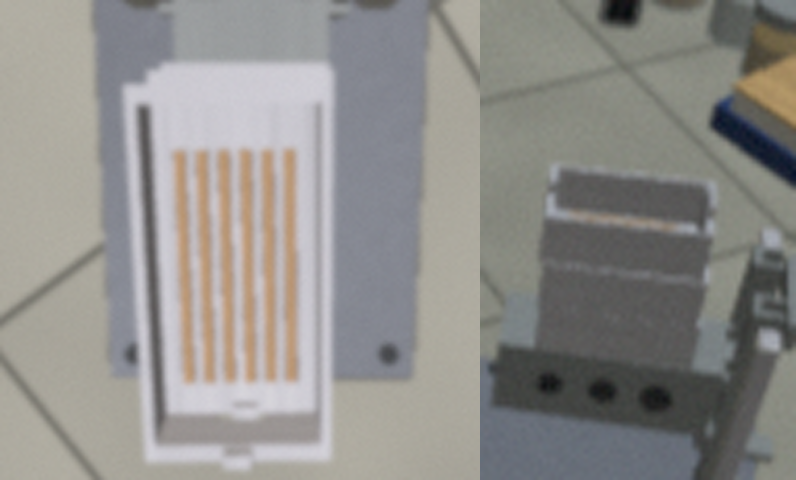

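The third tray (t5) looks level, but something peeks out under its upper-left corner. In the earlier scene view the top tray was raised only at its +u end, so I may have misread its keys. I'll check the parked tray's keys numerically from the close image.

```bash
cat >> h.py <<'E'
def patch(c,im,x,y,a,xs,ys,z):
    g=cv2.cvtColor(im,cv2.COLOR_RGB2GRAY).astype(np.float32)
    ca,sa=np.cos(np.radians(a)),np.sin(np.radians(a)); X,Y=np.meshgrid(xs,ys)
    W=np.c_[(x+X*ca-Y*sa).ravel(),(y+X*sa+Y*ca).ravel()]/1000
    p=proj(c,np.c_[W,np.full(len(W),z)]).astype(np.float32)
    return cv2.remap(g,p[:,0].reshape(X.shape),p[:,1].reshape(X.shape),1).astype(int)
E
python3 - <<'E'
from h import *
c,im=pickle.load(open('cur.pkl','rb')); ys=np.arange(28,-29,-2.)
for n,xs in(('-x end',np.arange(-62,-45,2.)),('+x end',np.arange(46,63,2.))):
    print(n,xs.astype(int).tolist())
    for yy,r in zip(ys,patch(c,im,452.5,-180.6,55.8,xs,ys,.042)): print(int(yy),*r)
E
```

```text
-x end [-62, -60, -58, -56, -54, -52, -50, -48, -46]
28 119 120 151 163 165 165 166 166 166
26 136 115 129 157 164 165 167 180 188
24 151 126 115 141 161 166 170 192 203
22 159 145 119 119 150 165 168 188 199
20 160 157 137 112 129 157 169 189 198
18 161 159 153 129 115 140 165 188 199
16 160 160 158 146 119 120 153 187 199
14 159 160 161 158 138 116 134 182 198
12 160 160 160 160 154 130 123 175 198
10 161 160 160 160 160 149 131 173 199
8 162 160 161 162 162 158 149 177 199
6 160 160 161 161 161 162 162 182 199
4 160 161 161 161 162 168 178 184 178
2 161 161 162 161 162 174 194 184 152
0 162 161 161 161 163 176 199 186 151
-2 161 160 162 161 162 176 198 187 154
-4 161 162 162 161 163 170 187 188 174
-6 161 162 161 162 162 162 168 188 199
-8 161 161 160 162 162 163 167 189 200
-10 161 161 161 163 162 162 167 189 202
-12 160 162 162 163 163 163 166 188 200
-14 163 161 162 162 162 163 166 187 201
-16 160 162 162 161 163 164 165 186 201
-18 162 161 161 163 162 162 165 186 201
-20 162 161 163 162 162 164 165 186 202
-22 161 162 163 163 162 163 166 187 201
-24 161 162 162 161 163 164 166
[... 568 characters left out ...]
01 198 167 155 170 172 171 172
4 199 200 198 167 155 170 171 171 171
2 198 200 199 168 156 171 171 171 171
0 202 202 198 172 157 171 172 172 172
-2 201 202 199 173 156 170 173 171 171
-4 200 201 199 172 157 171 171 173 170
-6 199 201 199 172 156 171 172 171 171
-8 198 200 199 174 157 171 171 172 172
-10 195 199 200 177 156 172 171 170 170
-12 196 200 201 189 155 168 169 172 170
-14 198 201 201 189 151 167 171 171 170
-16 198 200 203 191 152 167 171 171 170
-18 191 197 203 190 153 166 171 170 170
-20 167 188 202 189 153 168 171 170 170
-22 122 169 200 191 151 167 171 170 169
-24 188 195 201 189 159 170 170 169 170
-26 186 186 186 182 170 170 171 170 170
-28 172 172 172 172 170 171 171 169 169
```

```bash
python3 - <<'E'
from h import *
c,im=pickle.load(open('stk2.pkl','rb')); cs=cam('scene')
u=np.array([np.cos(np.radians(55)),np.sin(np.radians(55))]); v=np.array([-u[1],u[0]]); D=np.array([522.5,276.2])
def P(a,b,z): return np.r_[(D+a*u+b*v)/1000,z/1000]
for z in(116,150,184,192,218,226):
    w=[proj(c,P(a,b,z))[0] for a,b in((52,27),(52,-27),(-52,-27),(-52,27))]
    s=[proj(cs,P(a,b,z))[0] for a,b in((52,27),(52,-27),(-52,-27),(-52,27))]
    print(z,'wrist',[((q-[233,66])*3.2).round(0).astype(int).tolist() for q in w],'scene',[[int(480+(q[0]-381)*4.158),int((q[1]-72)*4.364)] for q in s])
E
```

```text
116 wrist [[172, 64], [326, 64], [322, 354], [181, 354]] scene [[691, 311], [688, 366], [532, 340], [539, 287]]
150 wrist [[162, 58], [331, 58], [326, 375], [172, 375]] scene [[703, 271], [700, 325], [540, 299], [548, 247]]
184 wrist [[148, 50], [337, 50], [331, 401], [161, 401]] scene [[716, 228], [714, 282], [549, 256], [556, 204]]
192 wrist [[145, 48], [338, 48], [332, 408], [158, 407]] scene [[719, 217], [717, 271], [551, 246], [558, 193]]
218 wrist [[132, 40], [344, 40], [337, 432], [147, 432]] scene [[729, 183], [727, 237], [558, 211], [565, 159]]
226 wrist [[127, 38], [346, 38], [339, 441], [144, 440]] scene [[732, 172], [731, 226], [560, 200], [567, 148]]
```

The parked tray's keys match what I took: narrow at -x, 22 mm at +x. So the fault is a shift of the third tray, about -7 to -9 mm along u by the projections. I'll look at its corner numerically.

```bash
python3 - <<'E'
from h import *
c,im=pickle.load(open('stk2.pkl','rb'))
for n,xs,ys in(('+u end',np.arange(24,58,2.),np.arange(36,-37,-3.)),('-u end',np.arange(-72,-40,2.),np.arange(33,-34,-3.))):
    print(n,xs.astype(int).tolist())
    for yy,r in zip(ys,patch(c,im,522.5,276.2,55,xs,ys,.218)): print('%4d'%yy,*['%3d'%k for k in r])
E
```

```text
+u end [24, 26, 28, 30, 32, 34, 36, 38, 40, 42, 44, 46, 48, 50, 52, 54, 56]
  36 132 133 135 138 138 140 141 140 132 133 133 136 136 139 140 138 131
  33 133 133 132 131 131 132 132 129 129 130 130 128 128 126 128 128 128
  30 162 162 166 165 166 169 168 171 169 148 132 131 129 130 129 128 129
  27 170 164 162 162 159 161 168 199 201 163 131 130 130 129 129 130 129
  24 102 106 108 110 111 113 133 194 202 182 160 138 131 130 129 131 131
  21 200 199 201 201 201 201 201 203 202 203 200 157 133 129 128 130 131
  18 180 195 202 202 201 202 201 202 203 202 201 193 141 133 133 131 131
  15 161 188 202 203 202 202 201 203 203 203 201 196 163 156 156 156 155
  12 179 196 202 201 202 202 202 203 203 203 203 195 162 157 156 157 156
   9 162 187 199 200 200 200 200 203 203 203 202 196 161 156 155 156 156
   6 173 191 201 201 202 201 202 204 204 204 203 196 161 154 156 154 154
   3 168 190 202 202 202 201 202 202 203 203 203 197 162 154 155 154 154
   0 174 190 204 205 204 203 204 204 204 203 203 197 161 156 155 155 155
  -3 170 192 204 202 202 202 202 203 205 203 204 197 162 156 156 155 154
  
[... 1775 characters left out ...]
01 188 199
  -6 160 162 161 162 163 165 188 205 192 155 148 150 154 184 207 209
  -9 162 161 161 162 163 166 187 205 192 154 147 150 150 177 207 210
 -12 162 163 163 164 163 165 188 204 193 155 148 150 151 176 206 208
 -15 163 162 164 165 164 168 188 206 193 157 149 149 149 173 206 208
 -18 163 164 165 166 165 169 190 206 193 156 149 150 149 170 202 206
 -21 164 166 165 167 168 170 191 206 198 167 156 154 150 153 166 167
 -24 165 166 167 168 168 172 188 202 203 205 204 203 200 202 201 199
 -27 166 166 167 169 170 170 170 172 172 170 171 171 172 170 170 170
 -30 167 167 168 169 170 171 170 170 171 172 171 169 170 170 169 169
 -33 168 168 168 170 170 171 170 170 170 170 171 170 170 168 169 169
```

The third tray reads -9.5 mm in u and +2 mm in v, and the one under it about -2.5 mm, so it was knocked off line. I'll re-seat it: grip, lift, shift about +7 mm along u, lower.

play_rows(deltas=[[5,17,0,0,0,0.8,85],[4.7,17.9,-30,0,0,0,85],[0,0,-45,0,0,0,85],[0,0,-45,0,0,0,85],[0,0,-25,0,0,0,85],[0,0,-11,0,0,0,85],[0,0,0,0,0,0,85],[0,0,0,0,0,0,85]])

```text
clock: 61.15
position: [0.5159, 0.2709, 0.1938]
tool_rot: [2.834, 1.569, 0.668]
force: [0.2, 0.1, 0.4]
grip_width: 0.0848
```

play_rows(deltas=[[0,0,0,0,0,0,60],[0,0,0,0,0,0,45],[0,0,0,0,0,0,45],[0,0,0,0,0,0,45],[0,0,0,0,0,0,45]])

```text
clock: 61.78
position: [0.5154, 0.2707, 0.1934]
tool_rot: [-3.126, 1.57, 0.991]
force: [-3.1, -0.3, 6.9]
grip_width: 0.0534
```

play_rows(deltas=[[0,0,5,0,0,0,45],[0,0,10,0,0,0,45],[0,0,25,0,0,0,45],[0,0,30,0,0,0,45],[0,0,0,0,0,0,45],[0,0,0,0,0,0,45]])

```text
clock: 62.52
position: [0.5151, 0.2707, 0.2626]
tool_rot: [-1.632, 1.571, 2.486]
force: [-0.1, -0.0, -1.8]
grip_width: 0.0531
```

```bash
python3 at.py; python3 - <<'E'
from h import *
c,im=grabw('held.pkl')
u=np.array([np.cos(np.radians(55)),np.sin(np.radians(55))]); D=np.array([522.5,276.2])
# -u ends: held tray below the hand and stacked ones, profile along u at v=+-12 for the rim plane of the held tray and of tray 2
s,R,w=tool(); zt=s['position'][2]
xs=np.arange(-75,-40,2.)
print(xs.astype(int))
for v in(18,-18): print('z184',v,*patch(c,im,*D,55,xs,[v],.184)[0])
T=s['position'][:2]*1000
print('held: -u end rel TCP'); 
for v in(18,0,-18): print(v,*patch(c,im,*T,w+90,xs,[v],zt+.0265)[0])
E
```

```text
pos [515.1 270.7 262.6] head -124.1 to deck [7.  5.8] u,v 8.8 -2.4 f [-0.1 -0.  -1.8] q7 -0.69 tilt [-2.e-04  2.e-04 -1.e+00]
[0.5151 0.2707 0.2626] -124.1
[-75 -73 -71 -69 -67 -65 -63 -61 -59 -57 -55 -53 -51 -49 -47 -45 -43 -41]
z184 18 182 182 183 181 178 172 172 173 176 174 170 170 171 173 172 170 169 170
z184 -18 207 207 205 201 205 209 208 206 207 205 205 203 201 199 201 200 195 198
held: -u end rel TCP
18 0 0 0 0 0 0 0 3 36 36 35 39 36 36 36 38 35 36
0 0 0 0 0 0 0 0 2 36 38 37 38 35 38 39 34 35 35
-18 0 0 0 0 0 0 0 1 37 36 37 37 37 35 37 36 38 36
```

```bash
python3 - <<'E'
from h import *
c,im=pickle.load(open('held.pkl','rb')); D=np.array([522.5,276.2]); s,R,w=tool(); T=s['position'][:2]*1000; zt=s['position'][2]
xs=np.arange(30,70,2.); print(xs.astype(int).tolist())
for v in(21,15,-15,-21): print('held',v,*patch(c,im,*T,w+90,xs,[v],zt+.0255)[0])
for v in(24,20,-20,-24): print('z184',v,*patch(c,im,*D,55,xs,[v],.184)[0])
for v in(20,-20): print('z150',v,*patch(c,im,*D,55,xs,[v],.150)[0])
print(proj(c,[[*(D/1000),.184]]))
E
```

```text
[30, 32, 34, 36, 38, 40, 42, 44, 46, 48, 50, 52, 54, 56, 58, 60, 62, 64, 66, 68]
held 21 84 84 84 85 84 85 85 85 124 213 212 155 155 162 176 179 181 178 181 183
held 15 208 209 207 208 208 207 207 208 208 213 212 156 155 156 140 139 140 140 139 137
held -15 202 204 194 194 196 198 202 212 211 215 215 158 157 156 207 209 212 213 146 141
held -21 97 98 98 96 97 97 97 97 131 215 215 159 159 152 143 143 141 141 142 140
z184 24 117 102 112 114 110 110 169 213 207 159 169 192 147 141 140 139 138 136 138 137
z184 20 193 212 211 211 211 212 212 212 208 161 175 208 161 163 165 165 164 164 163 163
z184 -20 151 147 141 140 134 135 167 215 215 168 169 210 162 154 154 155 155 153 153 154
z184 -24 156 159 201 208 209 211 213 213 211 165 144 142 141 143 142 142 143 141 141 141
z150 20 204 211 211 211 211 213 212 189 158 185 206 164 162 166 167 165 167 165 165 165
z150 -20 206 206 205 205 208 216 215 198 159 182 210 167 161 166 166 166 166 164 165 165
[[323.50501719 199.3309043 ]]
```

The held tray is centred on the TCP to within 1 mm. The tray below reads u ≈ 0, so I'll lower onto it.

play_rows(deltas=[[7.7,5.9,0,0,0,-0.8,45],[0,0,-30,0,0,0,45],[0,0,-27,0,0,0,45],[0,0,0,0,0,0,45],[0,0,0,0,0,0,45]])

```text
clock: 63.2
position: [0.5236, 0.2765, 0.2065]
tool_rot: [2.22, 1.57, 0.039]
force: [-0.8, 0.2, -0.7]
grip_width: 0.053
```

```bash
python3 at.py
```

```text
pos [523.6 276.5 206.5] head -124.9 to deck [-1.5 -0. ] u,v -0.9 1.2 f [-0.8  0.2 -0.7] q7 -0.66 tilt [ 7.e-04  0.e+00 -1.e+00]
```

play_rows(deltas=[[-0.8,0,-4,0,0,0,45],[0,0,-3,0,0,0,45],[0,0,-2,0,0,0,45],[0,0,0,0,0,0,45]])

```text
clock: 63.7
position: [0.5227, 0.2763, 0.1981]
tool_rot: [3.018, 1.569, 0.838]
force: [-4.8, -4.1, 19.1]
grip_width: 0.053
```

play_rows(deltas=[[0,0,-2,0,0,0,45],[0,0,-2,0,0,0,45],[0,0,0,0,0,0,45]])

```text
clock: 64.08
position: [0.5226, 0.2752, 0.1957]
tool_rot: [-2.846, 1.569, 1.256]
force: [-19.6, -12.1, 52.3]
grip_width: 0.0531
```

play_rows(deltas=[[0,0,-1,0,0,0,45],[0,0,-1,0,0,0,45],[0,0,0,0,0,0,45]])

```text
clock: 64.45
position: [0.5227, 0.2751, 0.1945]
tool_rot: [-2.802, 1.569, 1.299]
force: [-25.0, -14.5, 66.7]
grip_width: 0.053
```

It jammed about 6-8 mm high, so I'm lifting off. I'll park it at the bracket's old place and inspect what lies below.

play_rows(deltas=[[0,0,5,0,0,0,45],[0,0,15,0,0,0,45],[0,0,30,0,0,0,45],[0,0,30,0,0,0,45],[-6,-35,0,0,0,0,45],[-8,-40,0,0,0,0,45],[-8,-40,-10,0,0,0,45],[-8,-40,-30,0,0,0,45]])

```text
clock: 65.45
position: [0.4926, 0.1206, 0.2317]
tool_rot: [2.676, 1.568, 0.497]
force: [1.9, 0.1, -2.3]
grip_width: 0.0533
```

play_rows(deltas=[[-8,-40,-40,0,0,0,45],[-8,-40,-50,0,0,0,45],[-8,-40,-50,0,0,0,45],[0,0,-50,0,0,0,45],[0,0,-20,0,0,0,45],[0,0,0,0,0,0,45],[0,0,0,0,0,0,45]])

```text
clock: 66.32
position: [0.4695, 0.0041, 0.025]
tool_rot: [2.338, 1.569, 0.158]
force: [0.4, 0.3, -0.9]
grip_width: 0.0526
```

```bash
python3 at.py; python3 - <<'E'
from h import *
np.save('t8.npy',vision.grab_frame('top')); np.save('s8.npy',vision.grab_frame('scene'))
E
```

```text
pos [469.5   4.1  25. ] head -124.9 to deck [ 52.6 272.4] u,v 253.3 113.1 f [ 0.4  0.3 -0.9] q7 0.08 tilt [ 1.5e-03  2.0e-04 -1.0e+00]
```

play_rows(deltas=[[0,0,-7,0,0,0,45],[0,0,-4,0,0,0,45],[0,0,-3,0,0,0,45],[0,0,0,0,0,0,45]])

```text
clock: 66.92
position: [0.47, 0.005, 0.0102]
tool_rot: [2.727, 1.568, 0.548]
force: [3.7, 4.4, 7.6]
grip_width: 0.0532
```

play_rows(deltas=[[0,0,0,0,0,0,58],[0,0,0,0,0,0,85],[0,0,0,0,0,0,85],[0,0,50,0,0,0,85],[0,0,50,0,0,0,85],[0,0,50,0,0,0,85],[0,0,0,0,0,0,85],[0,0,0,0,0,0,85]])

```text
clock: 67.92
position: [0.4685, 0.0044, 0.1595]
tool_rot: [-2.034, 1.57, 2.069]
force: [0.5, 0.3, -1.0]
grip_width: 0.0846
```

```bash
python3 chk.py 469.5 4.1 55.1; python3 - <<'E'
from h import *
c,im=pickle.load(open('cur.pkl','rb')); ys=np.arange(28,-29,-2.)
for n,xs in(('-x end',np.arange(-62,-45,2.)),('+x end',np.arange(46,63,2.))):
    print(n,xs.astype(int).tolist())
    for yy,r in zip(ys,patch(c,im,469.5,4.1,55.1,xs,ys,.042)): print(int(yy),*r)
E
```

```text
[0.4685 0.0044 0.1595] -124.9
(np.float64(468.9), np.float64(3.3), np.float64(54.9), 'size', array([104.,  55.]))
shift 0.4 -1.1 z 159.5 turn [np.float64(179.8), np.float64(-0.2)] q7 -0.14
-x end [-62, -60, -58, -56, -54, -52, -50, -48, -46]
28 178 178 179 178 178 178 177 179 180
26 177 178 178 178 178 178 182 192 198
24 177 177 177 178 178 178 185 206 212
22 177 177 177 178 177 178 183 202 207
20 176 177 177 178 177 177 183 201 206
18 177 177 177 176 176 177 183 201 205
16 175 176 175 177 177 176 183 202 205
14 177 177 176 176 177 176 183 202 207
12 176 177 176 176 177 177 184 201 205
10 174 175 176 177 175 177 182 202 206
8 175 176 175 175 176 176 182 202 206
6 175 174 174 176 175 176 182 201 205
4 174 173 174 175 175 183 191 190 185
2 173 174 174 174 176 192 204 178 155
0 173 173 173 175 176 196 208 179 153
-2 173 173 173 174 176 194 209 179 155
-4 173 173 172 173 175 186 197 188 178
-6 172 172 172 173 172 175 182 201 205
-8 171 172 173 173 173 174 181 202 208
-10 172 172 173 173 174 174 180 202 207
-12 171 172 172 173 172 173 180 203 209
-14 171 171 172 173 172 174 179 203 207
-1
[... 757 characters left out ...]
08 201 165 162 173 171 171 171
4 207 208 201 163 163 172 172 171 171
2 207 209 201 165 162 171 172 172 171
0 208 209 201 164 162 172 173 171 172
-2 208 209 201 165 161 172 172 172 171
-4 208 209 201 164 162 172 172 172 171
-6 208 208 202 164 163 172 173 173 171
-8 207 210 201 165 162 172 173 172 172
-10 203 208 202 168 163 172 172 172 172
-12 206 209 208 181 159 171 172 172 171
-14 206 209 209 182 149 168 171 171 171
-16 206 209 210 181 143 150 169 171 171
-18 203 209 212 182 141 126 160 171 171
-20 193 205 210 183 144 117 131 164 171
-22 136 197 210 183 150 133 114 144 169
-24 187 205 209 182 160 161 124 120 155
-26 197 200 198 183 175 174 150 115 128
-28 177 176 177 175 176 176 170 138 114
```

play_rows(deltas=[[0,0,50,0,0,0,85],[3,40,50,0,0,0,85],[6,42,40,0,0,0,85],[6,42,20,0,0,0,85],[7,42,0,0,0,0,85],[7,42,0,0,0,0,85],[6,32,0,0,0,0,85],[0,0,0,0,0,0,85]])

```text
clock: 68.97
position: [0.5034, 0.245, 0.3168]
tool_rot: [-0.047, 1.568, -2.225]
force: [0.5, -0.2, -0.2]
grip_width: 0.085
```

```bash
python3 stk.py 1; python3 - <<'E'
from h import *
c,im=pickle.load(open('stk1.pkl','rb'))
for n,xs,ys in(('+u end',np.arange(30,84,3.),np.arange(33,-34,-3.)),('-u end',np.arange(-78,-40,3.),np.arange(33,-34,-3.))):
    print(n,xs.astype(int).tolist())
    for yy,r in zip(ys,patch(c,im,522.5,276.2,55,xs,ys,.184)): print('%4d'%yy,*['%3d'%k for k in r])
E
```

```text
[0.5034 0.245  0.3168] -124.7
0.18 (np.float64(519.6), np.float64(273.8), np.float64(55.3), 'size', array([106.2,  53. ])) rel u,v -3.6 0.5
0.184 (np.float64(520.2), np.float64(274.2), np.float64(55.3), 'size', array([105. ,  52.5])) rel u,v -3.0 0.2
0.19 (np.float64(520.6), np.float64(274.8), np.float64(55.4), 'size', array([102.2,  51. ])) rel u,v -2.3 0.3
+u end [30, 33, 36, 39, 42, 45, 48, 51, 54, 57, 60, 63, 66, 69, 72, 75, 78, 81]
  33 136 136 135 134 133 133 132 131 131 132 130 131 102  89  86  88  81  70
  30 137 137 136 136 135 135 133 132 132 132 132 131  93  86  87  84 150 153
  27 194 196 197 199 198 197 140 133 132 131 133 132  93  85  76  82 157 139
  24 114 114 116 116 173 205 186 135 132 133 132 129 127  73  72  84 157 120
  21 200 198 199 198 202 205 204 151 145 147 146 143 143 127  97  83 159 128
  18 195 203 204 202 204 204 204 163 159 159 158 159 157 156 104  83 155 155
  15 123 206 206 206 205 205 203 162 159 160 160 159 152 126 100  82 153 155
  12 199 205 204 204 205 206 203 163 158 158 157 158 153  82  73  71 113 116
   9 205 205 204 203 205 205 205 160 157 15
[... 1795 characters left out ...]
 163 149 151 193
   0 164 164 165 165 165 166 166 202 181 163 149 153 200
  -3 164 163 163 165 166 165 167 191 189 172 149 152 191
  -6 163 164 164 166 166 166 167 173 204 189 150 151 174
  -9 163 165 166 167 167 168 169 173 206 188 149 151 158
 -12 164 166 166 168 169 170 170 173 206 190 151 152 157
 -15 165 166 167 169 169 170 171 175 205 191 150 151 156
 -18 166 168 168 171 170 172 173 174 205 191 150 151 157
 -21 167 169 169 170 171 173 173 176 206 192 150 146 139
 -24 168 169 170 171 172 172 173 175 208 209 202 192 193
 -27 169 170 171 172 174 173 174 174 181 182 180 180 179
 -30 169 171 171 172 173 173 173 174 172 172 171 171 171
 -33 170 171 172 172 172 172 172 173 173 172 171 171 171
```

The top tray on the stack (t2) sits 4.8 mm back along u, while tray 1 is at 0. So t2 was shoved to the end of its key play, and t5 by the same again. They were still seated, and my later placings were aimed at the old centre. I'll place the rest in line with t2's actual position, starting by fetching t5.

play_rows(deltas=[[-5.8,-40.3,0,0,0,-0.1,85],[-5.8,-40.3,0,0,0,-0.1,85],[-5.8,-40.3,-20,0,0,0,85],[-5.8,-40.3,-40,0,0,0,85],[-5.7,-40.3,-45,0,0,0,85],[-5.7,-40.3,-45,0,0,0,85],[0,0,0,0,0,0,85],[0,0,0,0,0,0,85]])

```text
clock: 70.03
position: [0.4689, 0.0007, 0.1688]
tool_rot: [-0.812, 1.571, -2.997]
force: [0.1, 0.0, 0.4]
grip_width: 0.0849
```

```bash
python3 chk.py 468.9 3.3 54.9
```

```text
[0.4689 0.0007 0.1688] -125.2
(np.float64(469.1), np.float64(3.2), np.float64(55.0), 'size', array([104.,  55.]))
shift 0.2 2.5 z 168.8 turn [np.float64(-179.8), np.float64(0.2)] q7 -0.15
```

play_rows(deltas=[[0,2.4,-40,0,0,0.2,85],[0,0,-45,0,0,0,85],[0,0,-40,0,0,0,85],[0,0,-28,0,0,0,85],[0,0,-9,0,0,0,85],[0,0,0,0,0,0,60],[0,0,0,0,0,0,45],[0,0,0,0,0,0,45]])

```text
clock: 71.08
position: [0.4697, 0.004, 0.0079]
tool_rot: [2.467, 1.569, 0.288]
force: [-0.8, 0.1, 6.5]
grip_width: 0.0536
```

play_rows(deltas=[[0,0,0,0,0,0,45],[0,0,0,0,0,0,45]])

```text
clock: 71.32
position: [0.4698, 0.004, 0.0079]
tool_rot: [2.45, 1.569, 0.27]
force: [-0.9, 0.3, 6.4]
grip_width: 0.0536
```

play_rows(deltas=[[0,0,20,0,0,0,45],[0,0,45,0,0,0,45],[0,0,50,0,0,0,45],[0,0,50,0,0,0,45],[0,0,45,0,0,0,45],[7.2,38.5,20,0,0,0,45],[7.2,38.5,0,0,0,0,45],[7.2,38.5,0,0,0,0,45]])

```text
clock: 72.32
position: [0.4906, 0.1207, 0.2379]
tool_rot: [3.092, 1.569, 0.913]
force: [-0.2, -1.0, -1.2]
grip_width: 0.0532
```

play_rows(deltas=[[7.2,38.5,0,0,0,0,45],[7.2,38.5,0,0,0,0,45],[7.2,38.5,0,0,0,0,45],[7.2,38.5,0,0,0,0,45],[0,0,-30,0,0,0,45],[0,0,0,0,0,0,45],[0,0,0,0,0,0,45]])

```text
clock: 73.2
position: [0.5197, 0.2727, 0.2081]
tool_rot: [2.68, 1.57, 0.499]
force: [0.6, -0.8, -0.3]
grip_width: 0.0533
```

```bash
sed -i 's/522.1,276.5/519.7,272.8/' at.py; python3 at.py
```

```text
pos [519.7 272.7 208.1] head -125.0 to deck [-0.   0.1] u,v 0.1 0.1 f [ 0.6 -0.8 -0.3] q7 -0.63 tilt [ 1.e-03  6.e-04 -1.e+00]
```

play_rows(deltas=[[0.4,0.6,-4,0,0,0,45],[0,0,-3,0,0,0,45],[0,0,-3,0,0,0,45],[0,0,0,0,0,0,45]])

```text
clock: 73.7
position: [0.5198, 0.2736, 0.1965]
tool_rot: [-0.079, 1.571, -2.259]
force: [0.8, -0.1, -1.3]
grip_width: 0.053
```

play_rows(deltas=[[0,0,-2,0,0,0,45],[0,0,0,0,0,0,45]])

```text
clock: 73.95
position: [0.5198, 0.2737, 0.1946]
tool_rot: [0.404, 1.571, -1.776]
force: [-0.3, 0.1, -0.9]
grip_width: 0.0532
```

play_rows(deltas=[[0,0,-2,0,0,0,45],[0,0,-1,0,0,0,45],[0,0,0,0,0,0,45]])

```text
clock: 74.32
position: [0.5198, 0.2737, 0.1916]
tool_rot: [0.17, 1.571, -2.01]
force: [0.6, 1.0, -1.2]
grip_width: 0.0531
```

play_rows(deltas=[[0,0,0,0,0,0,55],[0,0,0,0,0,0,85],[0,0,0,0,0,0,85],[0,0,0,0,0,0,85],[0,0,50,0,0,0,85],[0,0,55,0,0,0,85],[-9,-14,45,0,0,0,85],[-5,-17,20,0,0,0,85]])

```text
clock: 75.32
position: [0.5061, 0.2424, 0.3638]
tool_rot: [2.798, 1.568, 0.618]
force: [-0.2, 0.8, -0.5]
grip_width: 0.085
```

play_rows(deltas=[[0,0,0,0,0,0,85],[0,0,0,0,0,0,85]])

```text
clock: 75.58
position: [0.5056, 0.2434, 0.3609]
tool_rot: [-1.0, 1.57, 3.104]
force: [0.4, 0.2, 0.3]
grip_width: 0.0852
```

```bash
sed -i 's/522.1,276.5/522.5,276.2/' stk.py; cat >> stk.py <<'E'
xs=np.arange(24,60,2.); print('+u',xs.astype(int).tolist())
for yy in(29,27,25,22,0,-22,-25,-27): print('%4d'%yy,*['%3d'%q for q in patch(c,im,522.5,276.2,55,xs,[yy],z)[0]])
xs=np.arange(-68,-38,2.); print('-u',xs.astype(int).tolist())
for yy in(29,27,25,15,0,-15,-25,-27): print('%4d'%yy,*['%3d'%q for q in patch(c,im,522.5,276.2,55,xs,[yy],z)[0]])
E
python3 stk.py 2
```

```text
[0.5056 0.2434 0.3609] -124.9
0.214 (np.float64(519.5), np.float64(272.8), np.float64(55.2), 'size', array([105.2,  53. ])) rel u,v -4.5 0.5
0.218 (np.float64(519.9), np.float64(273.3), np.float64(55.1), 'size', array([103.2,  52. ])) rel u,v -3.9 0.5
0.224 (np.float64(520.8), np.float64(273.7), np.float64(55.2), 'size', array([101.2,  51. ])) rel u,v -3.0 -0.0
+u [24, 26, 28, 30, 32, 34, 36, 38, 40, 42, 44, 46, 48, 50, 52, 54, 56, 58]
  29 136 138 137 135 138 136 135 136 135 134 136 132 130 131 130 130 131 132
  27 178 180 178 178 182 180 180 180 179 180 180 167 134 132 131 130 129 132
  25 183 183 178 178 180 178 179 181 183 195 204 186 136 132 131 128 130 131
  22 130 127 126 128 126 125 131 130 133 176 201 191 152 132 132 129 129 130
   0 193 191 192 194 204 204 204 203 204 204 204 204 191 159 156 156 155 156
 -22 151 153 153 150 151 150 153 157 155 186 206 198 166 145 143 141 141 141
 -25 194 194 194 194 195 195 194 195 196 198 199 186 141 135 134 135 135 135
 -27 159 158 157 159 158 159 155 158 158 157 157 151 138 136 135 134 135 134
-u [-68, -66, -64, -62, -60, -58, -56, -54, -52, -50, -48, -46, -44, -42, -40]
  29 165 164 164 164 164 163 164 164 164 164 165 164 165 164 164
  27 165 164 164 164 164 163 174 182 184 186 185 186 186 187 185
  25 164 164 163 163 164 164 183 204 205 198 193 193 195 197 196
  15 163 163 163 163 163 162 179 202 195 161 147 149 147 169 205
   0 163 161 162 164 167 191 204 177 158 156 147 148 150 177 208
 -15 165 165 165 166 167 169 188 203 197 162 149 149 149 169 206
 -25 168 169 169 170 170 173 188 205 205 203 201 202 201 198 197
 -27 168 168 169 170 170 172 177 183 183 182 182 183 184 181 181
```

t5 is seated in line with t2 (u -5, v +0.5, length 104). Next, t3 from its parking place.

play_rows(deltas=[[-4.8,-38.5,0,0,0,0.1,85],[-4.8,-38.5,0,0,0,0.1,85],[-4.8,-38.5,-10,0,0,0.1,85],[-4.8,-38.5,-20,0,0,0.1,85],[-4.8,-38.5,-20,0,0,0.1,85],[-4.8,-38.5,-20,0,0,0.1,85],[-4.8,-38.5,-25,0,0,0.1,85],[-4.8,-38.5,-25,0,0,0,85]])

```text
clock: 76.62
position: [0.4672, -0.066, 0.2402]
tool_rot: [-0.485, 1.57, -2.652]
force: [1.6, -0.4, 0.2]
grip_width: 0.085
```

play_rows(deltas=[[-4.9,-38.5,-25,0,0,0,85],[-4.9,-38.5,-25,0,0,0,85],[-4.9,-39,-26,0,0,0,85],[0,0,0,0,0,0,85],[0,0,0,0,0,0,85]])

```text
clock: 77.25
position: [0.4528, -0.1809, 0.1653]
tool_rot: [-1.058, 1.57, 3.057]
force: [0.1, -0.0, 0.5]
grip_width: 0.085
```

```bash
python3 chk.py 452.5 -180.6 55.8
```

```text
[ 0.4528 -0.1809  0.1653] -124.2
(np.float64(452.4), np.float64(-180.7), np.float64(55.9), 'size', array([103.,  54.]))
shift -0.4 0.2 z 165.3 turn [np.float64(-179.9), np.float64(0.1)] q7 0.24
```

play_rows(deltas=[[-0.7,-0.1,-40,0,0,0,85],[0,0,-45,0,0,0,85],[0,0,-40,0,0,0,85],[0,0,-25,0,0,0,85],[0,0,-8,0,0,0,85],[0,0,0,0,0,0,60],[0,0,0,0,0,0,45],[0,0,0,0,0,0,45]])

```text
clock: 78.3
position: [0.4528, -0.1812, 0.0088]
tool_rot: [2.184, 1.569, 0.017]
force: [-1.0, 0.6, 6.3]
grip_width: 0.0533
```

play_rows(deltas=[[0,0,0,0,0,0,45],[0,0,0,0,0,0,45]])

```text
clock: 78.55
position: [0.4528, -0.1812, 0.0088]
tool_rot: [2.166, 1.569, -0.001]
force: [-0.4, 2.2, 6.4]
grip_width: 0.0536
```

play_rows(deltas=[[0,0,20,0,0,0,45],[0,0,40,0,0,0,45],[0,0,50,0,0,0,45],[0,0,50,0,0,0,45],[5.6,37.8,50,0,0,-0.1,45],[5.6,37.8,50,0,0,-0.1,45],[5.6,37.8,0,0,0,-0.1,45],[5.6,37.8,0,0,0,-0.1,45]])

```text
clock: 79.55
position: [0.4743, -0.029, 0.2681]
tool_rot: [2.964, 1.568, 0.79]
force: [1.5, 0.7, -1.2]
grip_width: 0.0533
```

play_rows(deltas=[[5.6,37.8,0,0,0,-0.1,45],[5.6,37.8,0,0,0,-0.1,45],[5.6,37.8,0,0,0,-0.1,45],[5.6,37.8,0,0,0,-0.1,45],[5.6,37.8,0,0,0,-0.1,45],[5.6,37.8,0,0,0,0,45],[5.6,37.8,0,0,0,0,45],[5.6,37.8,0,0,0,0,45]])

```text
clock: 80.55
position: [0.5188, 0.2731, 0.2678]
tool_rot: [-2.983, 1.57, 1.117]
force: [0.1, -0.6, -2.6]
grip_width: 0.0536
```

play_rows(deltas=[[0,0,-20,0,0,0,45],[0,0,0,0,0,0,45],[0,0,0,0,0,0,45]])

```text
clock: 80.92
position: [0.5193, 0.2713, 0.2481]
tool_rot: [2.891, 1.57, 0.707]
force: [0.4, -0.4, -2.2]
grip_width: 0.0531
```

```bash
sed -i 's/519.7,272.8/519.5,272.7/' at.py; python3 at.py
```

```text
pos [519.3 271.3 248.1] head -125.2 to deck [0.2 1.4] u,v 1.3 0.6 f [ 0.4 -0.4 -2.2] q7 -0.66 tilt [ 7.e-04  6.e-04 -1.e+00]
```

play_rows(deltas=[[0.6,0.9,-6,0,0,0.2,45],[0,0,-5,0,0,0,45],[0,0,-3,0,0,0,45],[0,0,-2,0,0,0,45],[0,0,0,0,0,0,45]])

```text
clock: 81.55
position: [0.5197, 0.2725, 0.2309]
tool_rot: [0.299, 1.571, -1.881]
force: [-0.3, -1.5, -2.3]
grip_width: 0.0532
```

play_rows(deltas=[[0,0,-3,0,0,0,45],[0,0,-2,0,0,0,45],[0,0,0,0,0,0,45]])

```text
clock: 81.92
position: [0.5197, 0.2726, 0.2258]
tool_rot: [0.346, 1.571, -1.834]
force: [0.2, -0.3, -2.2]
grip_width: 0.0533
```

play_rows(deltas=[[0,0,-1,0,0,0,45],[0,0,0,0,0,0,55],[0,0,0,0,0,0,85],[0,0,0,0,0,0,85],[0,0,0,0,0,0,85],[0,0,50,0,0,0,85],[0,0,55,0,0,0,85],[-9,-14,45,0,0,0,85]])

```text
clock: 82.92
position: [0.5109, 0.2588, 0.3768]
tool_rot: [2.069, 1.57, -0.11]
force: [0.6, 0.8, 0.8]
grip_width: 0.0847
```

play_rows(deltas=[[-5,-17,20,0,0,0,85],[0,0,0,0,0,0,85],[0,0,0,0,0,0,85]])

```text
clock: 83.3
position: [0.5054, 0.2421, 0.3939]
tool_rot: [-0.713, 1.57, -2.892]
force: [-0.3, 1.2, 0.1]
grip_width: 0.0851
```

```bash
python3 stk.py 3; python3 - <<'E'
from h import *
t=vision.grab_frame('top'); b=t.astype(int)
m=((b[:,:,2]-b[:,:,0]>-2)&(b[:,:,2]>115)).astype(np.uint8)
m[:,:340]=0;m[:180]=0;m[290:]=0;m[:,510:]=0
m=cv2.morphologyEx(m,cv2.MORPH_CLOSE,np.ones((5,5)))
for r in rects('top',m,.034): print('tray',r)
s,R,w=tool(); print(s['position'],w-90,s['qpos'].round(2))
E
```

```text
[0.5054 0.2421 0.3939] -124.9
0.248 (np.float64(519.8), np.float64(272.0), np.float64(55.2), 'size', array([103.8,  53. ])) rel u,v -5.0 -0.2
0.252 (np.float64(520.3), np.float64(272.2), np.float64(55.2), 'size', array([102.,  52.])) rel u,v -4.5 -0.5
0.258 (np.float64(520.8), np.float64(272.8), np.float64(55.2), 'size', array([100.,  51.])) rel u,v -3.8 -0.6
+u [24, 26, 28, 30, 32, 34, 36, 38, 40, 42, 44, 46, 48, 50, 52, 54, 56, 58]
  29 134 133 133 133 133 133 133 133 133 132 133 133 131 130 130 130 129 130
  27 159 161 160 163 162 160 162 161 160 161 160 151 133 129 128 130 130 130
  25 194 196 194 194 195 194 192 192 193 199 200 183 136 132 131 130 129 130
  22 113 113 112 111 110 108 108 108 109 177 202 186 137 131 131 129 131 132
   0 203 204 203 203 203 203 203 203 203 204 205 199 167 156 156 155 156 156
 -22 167 167 173 172 170 169 167 168 170 192 205 192 143 135 136 135 134 135
 -25 191 190 191 193 193 192 185 184 186 196 203 189 142 135 135 135 135 135
 -27 177 176 175 178 175 176 172 175 175 175 174 164 138 135 135 135 135 135
-u [-68, -66, -64, -62, -60, -58, -56, -54, -52, -50, -48, -46, -44, -42, -40]
  29 165 166 165 165 164 164 164 164 164 164 165 163 164 165 163
  27 166 166 165 165 164 164 170 174 175 173 174 174 173 175 173
  25 166 166 164 164 164 167 183 200 200 197 198 197 197 201 200
  15 163 162 163 163 164 164 182 202 192 157 147 148 147 169 203
   0 161 161 162 162 165 191 203 174 157 153 148 148 149 180 208
 -15 162 163 163 165 165 168 184 203 196 160 149 149 150 170 206
 -25 166 166 167 168 168 169 188 208 205 195 191 191 191 190 187
 -27 166 167 167 169 169 170 180 191 192 191 192 192 192 191 191
tray (array([ 610.5, -199.1]), [np.float64(55.5), np.float64(106.5)], 102.1)
[0.50545905 0.24210431 0.39381071] -124.871297367928 [-1.28  0.47  1.1   1.57 -0.42  1.37 -0.74]
```

Level 4 is home (u -5, v 0). The last one is t4, still at (610,-199): grasp at heading -77°.

play_rows(deltas=[[8.7,-36.6,0,0,0,4,85],[8.7,-36.6,0,0,0,4,85],[8.7,-36.6,-10,0,0,4,85],[8.7,-36.6,-20,0,0,4,85],[8.7,-36.6,-20,0,0,4,85],[8.7,-36.6,-20,0,0,4,85],[8.7,-36.6,-25,0,0,4,85],[8.7,-36.6,-25,0,0,4,85]])

```text
clock: 84.4
position: [0.5754, -0.052, 0.2732]
tool_rot: [-1.466, 1.57, -3.084]
force: [0.7, 0.3, 0.4]
grip_width: 0.0851
```

play_rows(deltas=[[8.7,-36.6,-25,0,0,4,85],[8.7,-36.6,-25,0,0,4,85],[8.7,-36.6,-30,0,0,4,85],[9,-36.5,-30,0,0,4,85],[0,0,0,0,0,0,85],[0,0,0,0,0,0,85]])

```text
clock: 85.15
position: [0.6103, -0.1971, 0.1644]
tool_rot: [-2.238, 1.57, 2.702]
force: [0.3, -0.3, 0.6]
grip_width: 0.0849
```

```bash
python3 chk.py 610.3 -196.8 -76.9; python3 -c "
from h import *
print(tool()[0]['qpos'].round(2))"
```

```text
[ 0.6103 -0.1971  0.1644] -76.9
(np.float64(610.0), np.float64(-197.6), np.float64(-77.0), 'size', array([102.5,  53. ]))
shift -0.3 -0.5 z 164.4 turn [np.float64(-0.1), np.float64(179.9)] q7 0.87
[-0.18  0.72  0.64  1.64 -0.5   0.96  0.87]
```

play_rows(deltas=[[-0.3,-0.4,-40,0,0,0,85],[0,0,-45,0,0,0,85],[0,0,-40,0,0,0,85],[0,0,-24,0,0,0,85],[0,0,-8,0,0,0,85],[0,0,0,0,0,0,60],[0,0,0,0,0,0,45],[0,0,0,0,0,0,45]])

```text
clock: 86.2
position: [0.611, -0.1978, 0.0095]
tool_rot: [1.346, 1.569, 0.004]
force: [-2.1, 1.4, 8.3]
grip_width: 0.0534
```

play_rows(deltas=[[0,0,0,0,0,0,45],[0,0,0,0,0,0,45]])

```text
clock: 86.45
position: [0.6109, -0.1978, 0.0094]
tool_rot: [1.4, 1.569, 0.058]
force: [-1.0, 1.0, 8.3]
grip_width: 0.0532
```

play_rows(deltas=[[0,0,20,0,0,0,45],[0,0,45,0,0,0,45],[0,0,50,0,0,0,45],[0,0,50,0,0,0,45],[0,0,50,0,0,0,45],[-6,31.3,40,0,0,8.8,45],[-6,31.3,40,0,0,8.8,45],[-6,31.3,0,0,0,8.8,45]])

```text
clock: 87.45
position: [0.5925, -0.104, 0.3074]
tool_rot: [0.846, 1.565, -0.032]
force: [0.5, 0.1, -2.7]
grip_width: 0.0533
```

play_rows(deltas=[[-6,31.3,0,0,0,8.8,45],[-6,31.3,0,0,0,8.8,45],[-6,31.3,0,0,0,8.8,45],[-6,31.3,0,0,0,8.8,45],[-6,31.3,0,0,0,8.8,45],[-6,31.3,0,0,0,8.8,45],[-6,31.3,0,0,0,8.8,45],[-6,31.3,0,0,0,8.8,45]])

```text
clock: 88.45
position: [0.5437, 0.1467, 0.3045]
tool_rot: [-0.33, 1.569, 0.021]
force: [0.9, 0.5, -1.0]
grip_width: 0.0535
```

play_rows(deltas=[[-6,31.3,0,0,0,8.8,45],[-6,31.3,0,0,0,8.8,45],[-6,31.3,0,0,0,8.8,45],[-6,31.3,0,0,0,8.8,45],[0,0,0,0,0,0,45],[0,0,0,0,0,0,45]])

```text
clock: 89.2
position: [0.5204, 0.2705, 0.3039]
tool_rot: [-1.449, 1.57, -0.49]
force: [0.6, -0.4, -1.7]
grip_width: 0.0532
```

```bash
sed -i 's/519.5,272.7/519.9,272.2/' at.py; python3 at.py;  python3 -c "
from h import *
print(tool()[0]['qpos'].round(2))"
```

```text
pos [520.4 270.5 303.9] head 54.9 to deck [-0.5  1.7] u,v 1.1 1.4 f [ 0.6 -0.4 -1.7] q7 2.0 tilt [ 1.e-03 -5.e-04 -1.e+00]
[-0.67  0.39  0.13  1.62 -0.05  1.13  2.  ]
```

play_rows(deltas=[[-0.3,2,-10,0,0,0.2,45],[0,0,-14,0,0,0,45],[0,0,-5,0,0,0,45],[0,0,0,0,0,0,45],[0,0,-3,0,0,0,45],[0,0,-3,0,0,0,45],[0,0,-2,0,0,0,45],[0,0,0,0,0,0,45]])

```text
clock: 90.2
position: [0.5198, 0.2736, 0.2659]
tool_rot: [2.745, 1.571, -2.573]
force: [1.0, 0.2, -1.9]
grip_width: 0.0529
```

play_rows(deltas=[[0,0,-2,0,0,0,45],[0,0,-2,0,0,0,45],[0,0,0,0,0,0,45]])

```text
clock: 90.58
position: [0.5198, 0.2735, 0.2618]
tool_rot: [2.632, 1.57, -2.687]
force: [-0.5, -0.3, -1.2]
grip_width: 0.053
```

play_rows(deltas=[[0,0,-1,0,0,0,45],[0,0,-1,0,0,0,45],[0,0,0,0,0,0,45]])

```text
clock: 90.95
position: [0.5199, 0.2736, 0.2601]
tool_rot: [0.179, 1.571, 1.144]
force: [-0.1, 0.1, -0.4]
grip_width: 0.0528
```

play_rows(deltas=[[0,0,0,0,0,0,55],[0,0,0,0,0,0,85],[0,0,0,0,0,0,85],[0,0,0,0,0,0,85],[0,0,50,0,0,0,85],[0,0,55,0,0,0,85],[0,0,40,0,0,0,85],[0,0,15,0,0,0,85]])

```text
clock: 91.95
position: [0.5202, 0.2737, 0.4223]
tool_rot: [-0.359, 1.568, 0.606]
force: [-0.8, -1.0, -0.7]
grip_width: 0.0852
```

play_rows(deltas=[[0,0,0,0,0,0,85],[0,0,0,0,0,0,85]])

```text
clock: 92.2
position: [0.5195, 0.2734, 0.4184]
tool_rot: [2.754, 1.569, -2.564]
force: [0.4, 0.6, -0.2]
grip_width: 0.0853
```

```bash
python3 stk.py 4
```

```text
[0.5195 0.2734 0.4184] 55.3
0.282 (np.float64(519.1), np.float64(271.8), np.float64(55.2), 'size', array([103. ,  52.5])) rel u,v -5.6 0.3
0.286 (np.float64(518.8), np.float64(270.9), np.float64(55.4), 'size', array([102.,  52.])) rel u,v -6.5 -0.0
0.292 (np.float64(517.8), np.float64(269.4), np.float64(55.3), 'size', array([99.5, 51. ])) rel u,v -8.3 -0.1
+u [24, 26, 28, 30, 32, 34, 36, 38, 40, 42, 44, 46, 48, 50, 52, 54, 56, 58]
  29 108 108 104 107 120 136 178 195 196 198 187 172 172 171 173 173 174 173
  27 164 165 163 167 168 170 180 183 186 189 191 178 171 171 173 172 173 173
  25 193 191 189 189 186 185 183 181 188 201 200 180 170 171 171 172 172 172
  22 143 146 140 113 101 105 105 108 153 198 199 163 151 161 165 169 172 171
   0 206 206 192 145 136 108 107 106 127 117 160 202 189 165 162 161 142 132
 -22 132 134 131 114 107 110 111 116 156 200 200 152 148 161 161 169 169 169
 -25 192 193 193 193 189 187 188 190 197 203 198 170 157 164 165 170 169 170
 -27 144 145 144 139 132 131 134 143 172 185 182 175 171 170 170 170 170 172
-u [-68, -66, -64, -62, -60, -58, -56, -54, -52, -50, -48, -46, -44, -42, -40]
  29 142 141 140 140 139 139 138 140 138 138 138 136 135 135 135
  27 140 140 139 138 138 152 164 167 165 162 164 166 167 165 167
  25 140 140 140 138 138 176 206 205 200 198 198 199 198 198 198
  15 157 157 155 165 157 179 203 203 208 209 209 208 209 209 208
   0 159 159 159 159 155 174 203 208 212 212 212 212 211 211 211
 -15 158 156 157 165 160 177 206 208 209 210 209 209 209 206 189
 -25 135 136 136 135 138 175 206 206 202 200 197 198 199 200 198
 -27 135 136 137 134 134 150 163 165 165 165 162 163 166 165 163
```

All five trays are stacked. I'll check that the bracket front and catch still look the same after those presses, against the early image.

```bash
python3 - <<'E'
from h import *
xs=np.arange(60,96,2.); print(xs.astype(int).tolist())
for f in('stk0','stk3'):
    c,im=pickle.load(open(f+'.pkl','rb'))
    for v in(20,14,0,-14,-20): print(f,'%4d'%v,*['%3d'%k for k in patch(c,im,522.5,276.2,55,xs,[v],.116)[0]])
ys=np.arange(-34,35,2.); 
for f in('stk0','stk3'):
    c,im=pickle.load(open(f+'.pkl','rb')); print(f,'v-profile u=62',*patch(c,im,522.5,276.2,55,[62.],ys,.116)[:,0])
c=cam('top'); t=vision.grab_frame('top'); s,R,w=tool(); print(s['position'],w-90)
hs=cv2.cvtColor(t,cv2.COLOR_RGB2HSV); m=(t.max(2)<60).astype(np.uint8); m[:160]=0;m[225:]=0;m[:,:280]=0;m[:,:285]=0;m[:,330:]=0
for k in cv2.findContours(m,cv2.RETR_EXTERNAL,cv2.CHAIN_APPROX_NONE)[0]:
    if cv2.contourArea(k)>10: r=cv2.minAreaRect(k); print('dark',np.round(r[0],1),np.round(r[1],1),ray(c,[r[0]],.06)[0].round(4))
E
```

```text
[60, 62, 64, 66, 68, 70, 72, 74, 76, 78, 80, 82, 84, 86, 88, 90, 92, 94]
stk0   20 161 160 159 160 160 161 159 143 118 149 114  75  74 108 153 157 156 157
stk0   14 160 159 158 159 158 158 159 142  81  74  70  67  65  65  66  67  65  67
stk0    0 159 158 157 158 156 159 156 158 160 161 152  87  45  45  44  46  44  45
stk0  -14 160 159 160 159 160 159 157 139  97  94  93  92 101 120 127 140 144 142
stk0  -20 158 159 158 158 157 158 157 136  92  89  77  73  73 105 142 144 144 142
stk3   20 157 157 157 158 158 157 155 136 118 130 102  82 118 150 153 154 154 153
stk3   14 156 156 156 156 155 156 151 126  82  70  68  68  72  82  81  81  82  85
stk3    0 156 156 156 155 155 155 154 156 158 157 144  89  48  42  44  45  44  44
stk3  -14 157 157 158 156 157 155 154 139 116 111 112 110 111 110 114 123 131 135
stk3  -20 156 156 156 155 155 156 154 134  99  97  83  82 120 147 151 149 148 147
stk0 v-profile u=62 137 137 138 143 156 159 161 159 157 160 159 158 157 156 156 156 158 158 158 159 158 158 159 157 159 159 158 160 159 159 154 137 133 132 131
stk3 v-profile u=62 135 135 135 140 153 158 157 156 153 157 157 157 155 155 153 153 155 156 155 155 155 155 155 155 156 156 158 157 157 155 150 137 130 128 128
[0.51958561 0.27347757 0.41866507] 55.296876281889325
dark [303. 191.] [18. 16.] [ 0.6462 -0.0132  0.06  ]
```

The bracket front edge, tongue and catch read the same as before. Now the knob, at about (646, -13).

play_rows(deltas=[[14,-31.8,0,0,0,-6.1,85],[14,-31.8,0,0,0,-6.1,85],[14,-31.8,-20,0,0,-6.1,85],[14,-31.8,-20,0,0,-6.1,85],[14,-31.8,-20,0,0,-6.1,85],[14,-31.8,-25,0,0,-6.1,85],[14,-31.8,-25,0,0,-6.2,85],[14,-31.8,-25,0,0,-6.2,85]])

```text
clock: 93.3
position: [0.6322, 0.0169, 0.2839]
tool_rot: [-2.312, 1.57, -2.208]
force: [0.6, 0.2, -0.1]
grip_width: 0.0851
```

play_rows(deltas=[[14,-32,-25,0,0,-6.2,85],[0,0,0,0,0,0,85],[0,0,0,0,0,0,85]])

```text
clock: 93.68
position: [0.6458, -0.0132, 0.2599]
tool_rot: [2.907, 1.57, 2.908]
force: [0.2, 0.8, -0.9]
grip_width: 0.085
```

```bash
python3 - <<'E'
from h import *
c,im=grabw('knob.pkl'); g=cv2.cvtColor(im,cv2.COLOR_RGB2GRAY)
p=proj(c,[[.646,-.013,.081]])[0]; print(p)
xs=np.arange(-32,33,3.); ys=np.arange(33,-34,-3.); print(xs.astype(int).tolist())
P=patch(c,im,646,-13,0,xs,ys,.081)
for yy,r in zip(ys,P): print('%4d'%yy,*['%3d'%k for k in r])
E
```

```text
[ 0.6458 -0.0132  0.2599] 0.1
[320.43479607 180.10873916]
[-32, -29, -26, -23, -20, -17, -14, -11, -8, -5, -2, 1, 4, 7, 10, 13, 16, 19, 22, 25, 28, 31]
  33 144 144 143 143 143 145 144 144 144 144 144 144 143 144 144 144 144 144 145 137 160 170
  30 149 144 143 144 143 144 143 143 143 143 143 144 143 143 143 143 143 143 143 138 149 172
  27 153 144 143 143 143 143 143 140 140 141 141 142 142 143 144 143 143 144 143 140 149 170
  24 144 143 142 144 142 134 114  99  91  91 101 120 135 142 144 143 144 143 143 140 149 170
  21 144 142 142 139 113  82  75  74  70  67  71  75  85 119 141 143 143 143 144 142 148 170
  18 144 142 139 102  76  70  61  49  44  41  44  48  62  76 112 140 143 141 143 142 134 168
  15 142 141 109  76  67  44  38  40  40  40  39  40  42  56  77 121 142 143 141 140 137 167
  12 144 128  80  70  43  38  44  43  38  40  40  40  39  38  57  91 136 138 140 141 137 156
   9 142 109  74  57  40  40  38  38  42  38  41  39  35  38  43  60  81  81 115 141 128  75
   6 140  91  67  38  36  37  35  39  39  40  37  42  41  43  42  44  42  42  88 140 126  55
   3 138  83  49  
[... 490 characters left out ...]
6  38  38  40  58  78 125 140 140 140 140 139 142
 -15 141 140 138 102  73  69  62  49  46  44  46  53  66  79 115 139 140 139 140 140 139 142
 -18 141 141 142 140 118  87  73  74  71  69  71  76  91 122 138 139 140 140 141 140 139 135
 -21 141 142 141 141 143 136 118 107  99  99 107 120 136 140 140 141 139 140 138 139 140 132
 -24 141 140 140 140 140 140 141 140 139 140 139 139 140 140 140 140 139 139 138 138 142 137
 -27 142 141 140 141 140 140 140 141 140 140 139 140 139 141 140 140 138 139 140 142 158 145
 -30 141 141 142 140 141 140 140 140 140 140 141 141 140 139 139 138 137 136 133 134 143 137
 -33 143 140 140 139 139 139 138 136 135 132 131 129 124 123 122 122 123 127 129 130 138 153
```

The bar's centre is at about (644.5, -11.4), turned +4.6°, with the mark at the -x end. I'll descend and grip it.

play_rows(deltas=[[-1.3,1.8,-40,0,0,4.5,85],[0,0,-50,0,0,0,85],[0,0,-50,0,0,0,85],[0,0,-42,0,0,0,85],[0,0,-20,0,0,0,85],[0,0,0,0,0,0,50],[0,0,0,0,0,0,25],[0,0,0,0,0,0,8]], grip_force=40)

```text
clock: 94.72
position: [0.6454, -0.0109, 0.0596]
tool_rot: [0.05, 1.569, 0.13]
force: [0.6, 0.4, -0.4]
grip_width: 0.0317
```

play_rows(deltas=[[0,0,0,0,0,0,5],[0,0,0,0,0,0,5],[0,0,0,0,0,0,5],[0,0,0,0,0,0,5]])

```text
clock: 95.22
position: [0.645, -0.0109, 0.059]
tool_rot: [0.296, 1.57, 0.376]
force: [-1.8, 0.6, 9.2]
grip_width: 0.0115
```

```bash
python3 at.py; python3 -c "
from h import *
s=tool()[0]; print(s['qpos'].round(2),s['grip_width'],s['moment'])"
```

```text
pos [645.  -10.9  59. ] head 4.6 to deck [-125.1  283.1] u,v 160.1 264.9 f [-1.8  0.6  9.2] q7 1.83 tilt [ 1.1e-03  4.0e-04 -1.0e+00]
[-0.26  0.79  0.28  1.67 -0.3   0.72  1.83] 0.01153232172046883 [0.15528148 0.4976028  0.01030071]
```

Gripped at 11.5 mm opening. Now turning clockwise by 64°.

play_rows(deltas=[[0,0,0,0,0,-8,5],[0,0,0,0,0,-8,5],[0,0,0,0,0,-8,5],[0,0,0,0,0,-8,5],[0,0,0,0,0,-8,5],[0,0,0,0,0,-8,5],[0,0,0,0,0,-7,5],[0,0,0,0,0,-5,5]])

```text
clock: 96.22
position: [0.6455, -0.0099, 0.059]
tool_rot: [1.618, 1.568, 0.649]
force: [1.0, 5.3, 7.9]
grip_width: 0.0115
```

play_rows(deltas=[[0,0,0,0,0,-3,5],[0,0,0,0,0,-1,5],[0,0,0,0,0,0,5],[0,0,0,0,0,0,5]])

```text
clock: 96.72
position: [0.6456, -0.0098, 0.059]
tool_rot: [1.694, 1.568, 0.658]
force: [1.5, 4.3, 8.4]
grip_width: 0.0111
```

```bash
python3 at.py; python3 -c "
from h import *
s=tool()[0]; print(s['qpos'].round(2),s['grip_width'],s['moment'])"
```

```text
pos [645.6  -9.8  59. ] head -59.3 to deck [-125.7  282. ] u,v 158.9 264.7 f [1.5 4.3 8.4] q7 0.96 tilt [ 0.002   0.0015 -1.    ]
[-0.43  0.86  0.57  1.68 -0.62  0.79  0.96] 0.011134898161239838 [ 1.05216371 -0.22408831  0.27270621]
```

Turned 63.9° with 0.27 N m, well above the spring's 0.08, so it is at the stop. I'll add a little more, hold, then release and rise.

play_rows(deltas=[[0,0,0,0,0,-2,5],[0,0,0,0,0,0,5],[0,0,0,0,0,0,5]])

```text
clock: 97.1
position: [0.6456, -0.0098, 0.059]
tool_rot: [1.705, 1.568, 0.635]
force: [2.0, 4.6, 8.6]
grip_width: 0.0114
```

play_rows(deltas=[[0,0,0,0,0,0,25],[0,0,0,0,0,0,60],[0,0,0,0,0,0,85],[0,0,0,0,0,0,85],[0,0,0,0,0,0,85],[0,0,50,0,0,0,85],[0,0,50,0,0,0,85],[0,0,50,0,0,0,85]])

```text
clock: 98.1
position: [0.6443, -0.0111, 0.2096]
tool_rot: [-1.718, 1.571, -2.79]
force: [-0.4, 0.3, -0.2]
grip_width: 0.0849
```

play_rows(deltas=[[0,0,50,0,0,8,85],[0,0,0,0,0,8,85],[0,0,0,0,0,0,85],[0,0,0,0,0,0,85]])

```text
clock: 98.6
position: [0.6443, -0.011, 0.2573]
tool_rot: [-2.419, 1.57, 3.069]
force: [-0.4, 0.7, -0.3]
grip_width: 0.0846
```

```bash
python3 - <<'E'
from h import *
c,im=grabw('knob2.pkl'); xs=np.arange(-32,33,4.); ys=np.arange(28,-29,-4.); print(xs.astype(int).tolist())
for yy,r in zip(ys,patch(c,im,644.5,-11.4,4.6,xs,ys,.081)): print('%4d'%yy,*['%3d'%k for k in r])
E
```

```text
[ 0.6443 -0.011   0.2573] -45.6
[-32, -28, -24, -20, -16, -12, -8, -4, 0, 4, 8, 12, 16, 20, 24, 28, 32]
  28 148 141 141 139 139 123  94  88  90 105 133 140 139 140 140 139 132
  24 143 139 139 134  86  74  69  62  64  71  77 113 139 139 139 140 132
  20 140 141 138  82  70  42  38  40  39  41  56  74 117 140 140 139 132
  16 139 140 111  73  43  40  39  40  39  39  42  53  79 135 139 140 131
  12 140 138  82  58  39  38  38  40  38  39  37  38  65 117 138 138 128
   8 140 137  69  24  28  24  28  26  28  28  26  26  30  64 133 139 128
   4 138 137  70  33  42  41  41  38  40  41  40  41  38  39  93 140 131
   0 139 139  78 129 176 172 170  49  39  39  38  37  37  40  85 138 133
  -4 139 139 108  47  44  41  40  35  34  37  36  34  44  63 103 140 134
  -8 138 138 137  82  63  37  38  37  38  40  38  61 110 138 137 138 131
 -12 140 138 138 131  82  67  49  44  41  50  67 103 136 137 138 138 132
 -16 139 138 139 138 136 112  88  78  83  96 125 137 137 137 138 138 133
 -20 137 138 138 137 139 138 136 134 138 137 138 139 138 138 138 137 133
 -24 140 138 138 137 137 138 137 138 137 138 138 137 137 138 137 144 140
 -28 143 135 135 133 135 134 135 134 133 134 133 132 133 132 132 140 142
```

The knob has sprung back: its mark lies along the rest line at -20..-8. Last check is the stack from the fixed cameras, now unobstructed.

```bash
python3 - <<'E'
from h import *
D=np.array([522.5,276.2]); u=np.array([np.cos(np.radians(55)),np.sin(np.radians(55))]); v=np.array([-u[1],u[0]])
c=cam('top'); t=vision.grab_frame('top')
for z in(.278,.286,.294):
    for th in(150,165):
        r=rim(c,t,519.5,272,55,z,th); d=np.array(r[:2])-D; print('top',z,th,r,(d@u).round(1),(d@v).round(1))
cs=cam('scene'); s=vision.grab_frame('scene'); g=cv2.cvtColor(s,cv2.COLOR_RGB2GRAY).astype(np.float32)
# near side wall: brightness down the face at three u, expect rim highlights at 34 mm pitch
zs=np.arange(296,108,-2.)
for a in(-48,-25,0,25,38):
    P=[np.r_[(D+(a-3)*u-27*v)/1000,z/1000] for z in zs]; p=proj(cs,P).astype(np.float32)
    q=cv2.remap(g,p[:,:1],p[:,1:],1)[:,0]; print(a,'peaks z',[(int(zs[i]),int(q[i])) for i in range(1,len(q)-1) if q[i]>=q[i-1] and q[i]>q[i+1] and q[i]>q[max(0,i-4):i+5].min()+4])
E
```

```text
top 0.278 150 (np.float64(519.2), np.float64(262.4), np.float64(55.1), 'size', array([85.5, 40. ])) -13.2 -5.2
top 0.278 165 (np.float64(494.2), np.float64(233.3), np.float64(62.7), 'size', array([4.5, 8. ])) -51.4 -1.4
top 0.286 150 (np.float64(521.4), np.float64(259.8), np.float64(57.7), 'size', array([54. , 35.5])) -14.1 -8.5
top 0.286 165 (np.float64(494.8), np.float64(229.3), np.float64(67.2), 'size', array([4.5, 7.5])) -54.3 -4.2
top 0.294 150 (np.float64(519.0), np.float64(256.6), np.float64(54.8), 'size', array([83.5, 39. ])) -18.1 -8.4
top 0.294 165 (np.float64(494.7), np.float64(226.9), np.float64(65.2), 'size', array([4., 7.])) -56.3 -5.5
-48 peaks z [(282, 136), (248, 100), (230, 95), (174, 98), (160, 97), (144, 102), (120, 109), (116, 108)]
-25 peaks z [(292, 108), (282, 121), (248, 96), (226, 96), (194, 97), (114, 94)]
0 peaks z [(282, 122), (250, 97), (130, 94), (122, 95)]
25 peaks z [(286, 125), (248, 102), (204, 93), (192, 93), (178, 94), (148, 99), (116, 93)]
38 peaks z [(284, 115), (248, 98), (220, 93), (148, 95), (116, 94)]
```

The scene view shows rim lines at 282-286 mm, 248 and 148, level along the stack. One last wrist look from the same pose as before, to be sure nothing was knocked.

play_rows(deltas=[[-9.6,21.8,40,0,0,7.8,85],[-9.6,21.8,40,0,0,7.8,85],[-9.6,21.8,40,0,0,7.8,85],[-9.6,21.8,41,0,0,7.8,85],[-9.6,21.8,0,0,0,7.8,85],[-9.6,21.8,0,0,0,7.8,85],[-9.6,21.8,0,0,0,7.8,85],[-9.6,21.8,0,0,0,7.8,85]])

```text
clock: 99.75
position: [0.5674, 0.1641, 0.4187]
tool_rot: [-3.082, 1.57, -2.782]
force: [1.0, 0.3, 0.5]
grip_width: 0.0849
```

play_rows(deltas=[[-9.6,21.8,0,0,0,7.8,85],[-9.6,21.8,0,0,0,7.8,85],[-9.6,21.8,0,0,0,7.8,85],[-9.6,21.8,0,0,0,7.8,85],[-9.6,21.8,0,0,0,7,85],[0,0,0,0,0,0,85],[0,0,0,0,0,0,85]])

```text
clock: 100.62
position: [0.52, 0.2717, 0.4188]
tool_rot: [-2.975, 1.57, -2.015]
force: [0.3, 0.5, 0.5]
grip_width: 0.0853
```

```bash
python3 stk.py 4 | head -4
```

```text
[0.52   0.2717 0.4188] 55.0
0.282 (np.float64(519.3), np.float64(272.0), np.float64(55.2), 'size', array([103.5,  52.5])) rel u,v -5.3 0.2
0.286 (np.float64(518.8), np.float64(270.9), np.float64(55.3), 'size', array([102.,  52.])) rel u,v -6.5 -0.0
0.292 (np.float64(517.8), np.float64(269.5), np.float64(55.4), 'size', array([99.5, 51. ])) rel u,v -8.2 0.0
```

The reading is unchanged and the arm is clear of everything. I'm handing in.

```bash
python3 -c "
from workcell import workorder
print(workorder.job_done())"
```

```text
the job is handed in; nothing more can be done
None
```

I hooked the bracket and pressed it home, stacked all five trays on it, and turned the start knob to its stop. The job is handed in at about 101 s; hand-in gave no verdict.

**Bracket:** pressing the front of the deck stopped it hard at 115–116 mm under 29 N. I took that as the catch having snapped over. The catch angle itself can't be read, but the front edge and tongue looked the same in a later image.

**Trays:** between fetching trays, the second and third trays in the stack moved about 5 mm each towards the open end, probably from a knock. My next two placements then jammed, with up to 67 N at the wrist. I took two trays off and re-stacked in line with the shifted second tray. Trays 2–5 therefore sit about 5–6 mm off the deck centre, inside the limit for their levels.

**Knob:** I turned it about 64–66° clockwise. The torque was 0.27 N m, well above the spring's 0.08, so it was against the stop. The last wrist image shows it back at rest.

**Last checks:**
- From the wrist camera, the top tray read 103 x 52 mm at the expected rim height and had not moved since it was placed.
- In the scene view, the top rim was 282–286 mm high along the stack (nominal 286), so it is close to level. Some of the middle rim lines did not show up clearly.
- The same measurement from the top camera failed, because the image was too dim for the threshold.
- I did not measure the bulb, cork, steamer or loupe again at the end. The arm never worked close to them.

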